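# Stack and chock milk sample tubes on the cradle rack

## Task

Finish putting the milk sample tubes away on the cream rack, where one green-capped tube already lies in a V-cradle: first lay the other green-capped tube in the free cradle, then stop this bottom layer from rolling by setting a black chock bar fully down in the pocket outside each tube, between tube and end lip, and only then lay the orange-capped tube on top, in the valley between the two. Everything should lie centred lengthwise and square on the rack, caps above the saddles; lower the tubes into place rather than dropping them, and do not disturb the bottle, the jar or the beaker.

Things in the scene. Friction and masses are not known exactly. Their poses are not given: they have to be found in the camera images.
- rack: cream rack fixed to the table, 160 mm along its x, 200 mm along its y; origin at the centre of its underside, z up. An 8 mm base plate carries two cross saddles, 26 mm thick, centred at x = -59 and +59 mm, open between them. Tubes lie along its x, a cap on each saddle. The rack is the same after a half turn
- cradle_left (a point): where the centre of a tube lies when at rest in the cradle at y = +37 mm of the rack: 53 mm above the table. The cradle is a shallow V in both saddles, bottom 26 mm above the table, flanks rising at 20 degrees over 17 mm to either side. Axes as the rack's
- cradle_right (a point): the same for the other cradle, at y = -37 mm of the rack
- pocket_left (a point): middle of the floor of the chock pocket outside the left cradle, at y = +77 mm of the rack, 32 mm above the table: where the centre of a chock's underside comes, the chock along the rack's x. The level floor on each saddle runs out to an end lip at y = 92 mm, 8 mm thick, its top 50 mm above the table; with a tube in the cradle the pocket is 30 mm wide. Axes as the rack's
- pocket_right (a point): the same for the pocket outside the right cradle, at y = -77 mm of the rack
- valley (a point): where the centre of a tube lies when it rests on top of two tubes in the cradles: middle of the rack, 86 mm above the table. Axes as the rack's
- green_a_center (a point): milk sample tube with green end caps, 0.16-0.31 kg: white round body 32 mm in diameter, 80 mm long between caps 50 mm in diameter, 38 mm long (156 mm overall). Lies on its caps, axis 25 mm up; can roll; ends alike. Point: its centre, on the axis; x runs along the tube, y and z turn as it rolls. Grasp across the white body; starts in the left cradle.
- green_b_center (a point): the other green-capped tube, identical to the first; same point and axes. Starts on the table; goes in the right (free) cradle.
- orange_center (a point): orange-capped tube, otherwise the same size, shape, point and axes as the green ones; goes on top.
- chock_a_grip (a point): chock: black bar 140 mm long (x), 26 wide (y), 22 high, lowest 6 mm only 18 wide, with an upright yellow grip block on its middle, 44 (x) x 20 (y), reaching from 22 to 72 mm above the underside; 0.14 kg; same after a half turn. Starts upright on the table. Point: in the grip, on the centre line, 50 mm above the underside; z up; may go in either pocket.
- chock_b_grip (a point): the other chock bar, identical; same point and axes.
- bottle_mid (a point): bystander: amber bottle with white cap, 66 mm in diameter, 130 mm tall; the point is half-way up on its axis
- jar_mid (a point): bystander: white round jar with grey lid, 72 mm in diameter, 100 mm tall; the point is half-way up
- beaker_mid (a point): bystander: clear glass beaker, 76 mm in diameter, 110 mm tall, empty; the point is half-way up
- green_a: the first green-capped tube as a body (origin on its surface half-way along, 25 mm off its axis, so it turns as the tube rolls)
- green_b: the second green-capped tube as a body, origin likewise
- orange: the orange-capped tube as a body, origin likewise
- chock_a: the first chock bar as a body, origin at the centre of its underside
- chock_b: the second chock bar as a body, origin likewise
Not all that is in view belongs to the job. Of the things like the orange, leave any that is pink or purple; of the rest the smaller one is meant.

How it is judged:
By the outcome, as a careful person would: the job done as asked, in the order asked, and still so for the second after the job is handed in, with the robot touching nothing.
It also fails if it takes over 67 s, if anything falls off the work surface, if the arm or the gripper's body presses on something with over 40 N, if the wrist force passes 120 N, or if a joint passes its speed limit or range.

## Robot

A 6-joint arm with a two-finger parallel gripper is mounted at the origin on the work surface. World frame = base frame: x ahead of the robot, y to its left, z up, the work surface at z = 0. Lengths are in mm, angles in rad, forces in N, time in s.
With the tool pointing down it reaches from about 275 to 1000 mm from the base axis. Payload 8.4 kg.
Tool frame: the origin (TCP) lies midway between the tips of the shut fingers; the grasp point (between the pads) lies 19 mm behind it; z points along the fingers, y is the line along which they close (so a half turn about z gives the same grasp; the last joint's range is limited). The gripper opens to 85 mm and grips with 20 to 120 N. Pads are 22 mm wide; open, the fingers measure 114 mm over their backs; the gripper's body (76 mm by 85 mm) begins 54 mm behind the grasp point. The pads swing forward as they close: fully open they stand 13 mm farther back than shut.
Start: joints at [1.291, 0.353, 1.633, -0, 1.155, -0.002], TCP at [171.399, 601.041, 231.281] pointing down, gripper open.
Joint ranges: [-2.63, 2.63], [-0.92, 2.1], [0.06, 2.66], [-1.3, 4.44], [0, 2.69], [-3.02, 3.02]. Speed limits (rad/s): [2.22, 2.22, 2.79, 3.14, 3.14, 3.14].

## Interface

Orientations are given as [roll, pitch, yaw] about the fixed x, y, z axes, in that order (R = Rz(yaw) Ry(pitch) Rx(roll)).
In Python, from rig import monitor, imaging, r gives the robot as it stands.
- The arm moves only by the tool drive_tool, never from a script. Its argument "plan" is a list of rows, each an object of numbers: "x", "y", "z": the shift along the tool's x, y, z in units of 50 mm (1.0 is 50 mm); "ax", "ay", "az": the turn, a rotation vector about the tool's x, y, z in units of 6 degrees (1.0 is 6 degrees); "hand": the finger opening in mm, from 0 to 85.4. In form: [{"x": .., "y": .., "z": .., "ax": .., "ay": .., "az": .., "hand": ..}, ...]. A call has 1 to 8 rows; each row is the pose to reach, as a shift and turn from the pose commanded when the call began, along the tool's axes at that moment; what a row does not reach only later rows make up. A row lasts 1/10 s, in which the tool goes at most 50 mm and 8.59 degrees, less where a joint would pass 70% of its speed; a pose out of reach is approached as far as the arm can. A call with a gripper value outside its range is refused whole. The fingers move at their own pace and stop on an object; "grip_force" is the grip in N (left out, the last holds). Time passes only in rows, so rows that repeat a pose let the fingers close. It gives the time, the measured TCP pose, the force, the opening and the grip force at its end, in the units of the state.
- monitor.sense(): the state, without advancing time (a new reading comes with each control period).
- imaging.grab_frame(name): name is "scene" or "top"; returns the picture (480x640x3 uint8, red, green, blue); there is no depth.
- imaging.camera_info(name): a dict with "mtx" (3x3 intrinsics, pixels), "dist" ([k1, k2, p1, p2, k3] as OpenCV has them; the pictures are not rectified), "R" (3x3) and "t" (3): a world point X has camera coordinates R X + t. Camera axes: x right, y down, z forward; pixel columns grow to the right and rows downward; lengths in mm; the calibration is good to about 2 mm. A picture is of the moment at which its call begins. camera_info takes no time and is no camera call.
- r.sign_off(): hands the job in; it is judged then, once.
The state is a dict: "clock": time; "qpos": joint angles; "qvel": joint speeds; "joint_efforts": joint torques, N m; "eef_pos": TCP position; "tcp_rot": TCP orientation; "contact_force": force on the tool from outside, world axes, zero at the start; "wrist_torque": the same for the moment, N m; "opening": opening from 0.0 (shut) to 1.0 (fully open); "grasp_force": force on a finger pad.
Only numpy, scipy, OpenCV 4.12 (cv2) and the standard library are available. Lean on these libraries where they do the work, as an engineer would, in place of code of your own. Each camera call takes 0.05 s, during which the arm holds its last target. There are 200 camera calls.

## Working session

There is one attempt and no reset: what is moved stays moved. The work goes in short steps, Python scripts to look and compute and a tool call to move; the robot and the scene stay as the last step left them, time stands still between calls to the robot, and variables do not carry over. Pictures are saved under pics/ and viewed, at most 10 in all, crops included, and the job is handed in when it is done.

Besides the shell and the picture viewer there is one more tool, called by a JSON object that holds its "method" and its "body". drive_tool: Moves the arm, as the interface text tells. Its arguments: {"type":"object","properties":{"plan":{"type":"array","items":{"type":"object","properties":{"x":{"type":"number"},"y":{"type":"number"},"z":{"type":"number"},"ax":{"type":"number"},"ay":{"type":"number"},"az":{"type":"number"},"hand":{"type":"number"}}}},"grip_force":{"type":"number"}},"required":["plan"]}

```bash
ls; mkdir -p pics; python3 - <<'E'
from rig import monitor, imaging, r
import cv2
s=monitor.sense(); print(s)
for n in("scene","top"):
    im=imaging.grab_frame(n); cv2.imwrite(f"pics/{n}0.png",im[:,:,::-1]); print(n,imaging.camera_info(n))
E
```

```text
pics
{'clock': 0.0, 'qpos': array([ 1.29058218e+00,  3.53657521e-01,  1.63413923e+00,  8.21308649e-07,
        1.15519218e+00, -2.41138995e-03]), 'qvel': array([-0.00020514,  0.00042907, -0.00014567,  0.0009501 ,  0.00140604,
        0.00200918]), 'joint_efforts': array([ 1.81933028e-03, -6.05247116e+01, -3.42081928e+01,  2.56241601e-04,
        8.98879138e-03,  2.27052851e-06]), 'eef_pos': array([171.27670873, 600.57729748, 230.55364579]), 'tcp_rot': array([-3.14019638e+00, -4.11789345e-06,  2.86378956e+00]), 'contact_force': array([0.26713327, 0.51939683, 0.13917528]), 'wrist_torque': array([-0.0219676 ,  0.02860988,  0.00067744]), 'grasp_force': 0.0, 'opening': 0.9995261075157403}
scene {'mtx': array([[516.32709505,   0.        , 322.6412471 ],
       [  0.        , 516.32709505, 233.24976299],
       [  0.        ,   0.        ,   1.        ]]), 'dist': array([0.02945066, 0.        , 0.        , 0.        , 0.        ]), 'R': array([[-0.7633206 ,  0.64576697,  0.0180743 ],
       [ 0.4308293 ,  0.52970537, -0.73061504],
       [-0.48138111, -0.54990657, -0.68255035]]), 't': array([ 458.22633191,  -84.85572941, 1426.51780203])}
top {'mtx': array([[456.96025966,   0.        , 319.56440477],
       [  0.        , 456.96025966, 239.97558372],
       [  0.        ,   0.        ,   1.        ]]), 'dist': array([-0.07195587,  0.        ,  0.        ,  0.        ,  0.        ]), 'R': array([[ 0.01468271, -0.99960919,  0.02378822],
       [-0.97995437, -0.01911314, -0.1983031 ],
       [ 0.19868027, -0.02039974, -0.97985203]]), 't': array([-114.0773885 ,  497.49078233, 1287.69778734])}
```

View pics/top0.png

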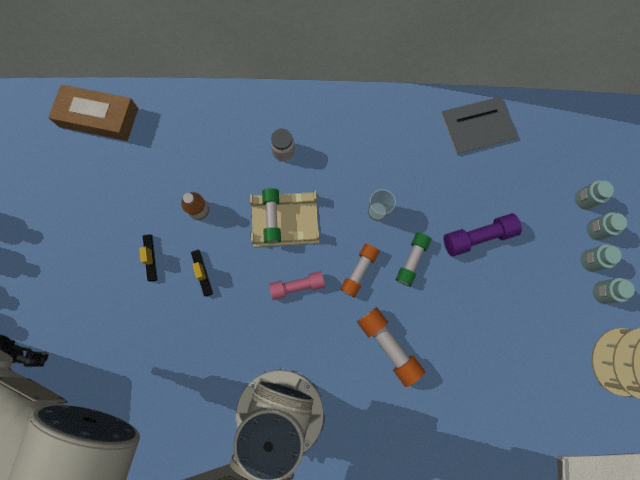

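View pics/scene0.png

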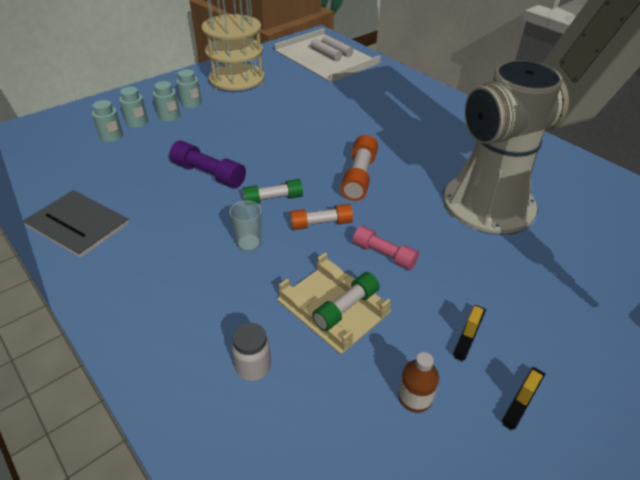

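The top view shows the rack at about (285,220) with green A in its left cradle. Green B is at (414,259), and the small orange tube at (360,270) is the right one. The chocks are at (150,258) and (202,273). The large orange tube and the pink and purple ones are decoys. The bottle (195,205), jar (283,145) and beaker (381,205) stand around the rack.

```bash
cat > h.py <<'E'
import numpy as np, cv2
from rig import monitor, imaging, r
from scipy.optimize import minimize
CI={n:imaging.camera_info(n) for n in("scene","top")}
S=4
def proj(n,P):
    c=CI[n]; return cv2.projectPoints(np.asarray(P,float).reshape(-1,1,3),cv2.Rodrigues(c["R"])[0],c["t"],c["mtx"],c["dist"])[0].reshape(-1,2)
def box(x0,x1,y0,y1,z0,z1): return np.array([[x,y,z] for x in(x0,x1) for y in(y0,y1) for z in(z0,z1)],float)
def cyl(x0,x1,rad): 
    a=np.linspace(0,2*np.pi,40,endpoint=False); return np.array([[x,rad*np.cos(t),rad*np.sin(t)] for x in(x0,x1) for t in a])
CAPS=[cyl(-78,-40,25),cyl(40,78,25)]; BODY=[cyl(-40,40,16)]
def chk(z): return [box(-70,70,-13,13,6,22)-[0,0,50],box(-70,70,-9,9,0,6)-[0,0,50],box(-22,22,-10,10,22,72)-[0,0,50]]
CHOCK=chk(0); GRIP=CHOCK[2:]
def rackparts():
    o=[box(-80,80,-100,100,0,8)]
    for s in(-1,1):
        a,b=s*59-13,s*59+13
        o.append(box(a,b,-100,100,0,26))
        for q in(-1,1):
            o.append(box(a,b,min(q*92,q*100),max(q*92,q*100),0,50)); o.append(box(a,b,min(q*54,q*100),max(q*54,q*100),0,32))
        o.append(box(a,b,-20,20,0,32))
    return o
def pose(p,z): 
    c,s=np.cos(p[2]),np.sin(p[2]); return np.array([[c,-s,0],[s,c,0],[0,0,1]]),np.array([p[0],p[1],z])
def render(n,parts,p,z,roi,img=None,val=255):
    x0,y0,w,h=roi; R,t=pose(p,z)
    if img is None: img=np.zeros((h*S,w*S),np.uint8)
    for q in parts:
        u=(proj(n,q@R.T+t)-[x0,y0]+.5)*S-.5
        cv2.fillConvexPoly(img,np.round(cv2.convexHull(u.astype(np.float32))*16).astype(np.int32),val,shift=4)
    return img
def soft(img): return cv2.resize(img,None,fx=1/S,fy=1/S,interpolation=cv2.INTER_AREA)/255.
def mask(im,kind):
    hs=cv2.cvtColor(im,cv2.COLOR_RGB2HSV).astype(int); H,s,v=hs[...,0],hs[...,1],hs[...,2]
    if kind=="green": m=(H>45)&(H<80)&(s>120)
    if kind=="orange": m=((H<14)|(H>176))&(s>170)
    if kind=="yellow": m=(H>15)&(H<32)&(s>170)&(v>60)
    if kind=="chock": m=((H>15)&(H<32)&(s>150))|(v<50)
    if kind=="cream": m=(H>14)&(H<36)&(s>40)&(s<170)&(v>60)
    return m.astype(float)
def fit(kind,parts,p0,z,ims,cut=(),pad=45,cams=("scene","top")):
    D=[]
    for n in cams:
        u=proj(n,np.vstack([q@pose(p0,z)[0].T+pose(p0,z)[1] for q in parts])); a=np.maximum(np.floor(u.min(0))-10,0).astype(int); b=np.ceil(u.max(0)).astype(int)+10
        roi=(a[0],a[1],b[0]-a[0],b[1]-a[1]); D.append((n,roi,mask(ims[n],kind)[a[1]:b[1],a[0]:b[0]]))
    def cost(p):
        e=0
        for n,roi,m in D:
            img=render(n,parts,p,z,roi)
            for cp,cpose,cz in cut: render(n,cp,cpose,cz,roi,img,0)
            k=soft(img); hh,ww=m.shape; k=k[:hh,:ww]; e+=np.abs(k-m).sum()/max(m.sum(),1)
        return e
    best=None
    sim=np.array(p0)+np.array([[0,0,0],[8,0,0],[0,8,0],[0,0,.15]])
    for _ in range(3):
        res=minimize(cost,sim[0],method="Nelder-Mead",options=dict(initial_simplex=sim,xatol=.02,fatol=1e-5,maxiter=300))
        sim=res.x+np.array([[0,0,0],[4,0,0],[0,-4,0],[0,0,-.06]])
    return res.x,res.fun
def ray(n,uv,z):
    c=CI[n]; k=cv2.undistortPoints(np.array([[uv]],float),c["mtx"],c["dist"])[0,0]
    d=c["R"].T@np.array([k[0],k[1],1]); C=-c["R"].T@c["t"]; return (C+d*(z-C[2])/d[2])[:2]
def grab(): return {n:imaging.grab_frame(n) for n in("scene","top")}
def guess(e1,e2,z):
    a,b=ray("top",e1,z),ray("top",e2,z); d=b-a; return [*((a+b)/2),np.arctan(d[1]/d[0])], np.hypot(*d)
E
cat > m.py <<'E'
from h import *
ims=grab(); np.savez("ims0.npz",**ims)
def both(*a,**k):
    for cams in(("scene","top"),("top",),("scene",)):
        x,f=fit(*a,cams=cams,**k); print(cams,np.round(x,3),round(f,3))
        if len(cams)==2: o=x
    return o
for name,kind,parts,e,z in [("greenA","green",CAPS,((271,197),(272,235)),53),("greenB","green",CAPS,((421,241),(406,277)),25),("orange","orange",CAPS,((369,253),(351,287)),25),
    ("chockL","chock",CHOCK,((149,238),(152,277)),50),("chockR","chock",CHOCK,((197,253),(208,292)),50)]:
    p,L=guess(*e,z); print(name,np.round(p,2),"L",round(L)); o=both(kind,parts,p,z,ims)
    if name=="greenA": ga=o
    if kind=="chock": print(" grip:"); both("yellow",GRIP,o,z,ims)
print("rack"); p0=ga-[37*-np.sin(ga[2]),37*np.cos(ga[2]),0]
rk=both("cream",rackparts(),p0,0,ims,cut=[(CAPS+BODY,ga,53)])
c,s=np.cos(rk[2]),np.sin(rk[2]); d=ga[:2]-rk[:2]; print("A in rack",[c*d[0]+s*d[1],-s*d[0]+c*d[1]])
for n,z,h,e in(("bottle",0,130,(195,215)),("jar",0,100,(284,155)),("beaker",0,110,(377,213))): print(n,ray("top",e,0))
E
python3 m.py
```

```text
greenA [5.6897e+02 3.7520e+01 6.0000e-02] L 116
('scene', 'top') [5.68935e+02 3.77020e+01 6.30000e-02] 1.007
('top',) [5.70221e+02 3.73940e+01 7.20000e-02] 0.387
('scene',) [5.67759e+02 3.80290e+01 6.20000e-02] 0.615
greenB [ 4.5263e+02 -3.8790e+02 -4.1000e-01] L 120
('scene', 'top') [ 4.52723e+02 -3.86457e+02 -4.48000e-01] 0.712
('top',) [ 4.53747e+02 -3.86925e+02 -4.32000e-01] 0.321
('scene',) [ 448.673 -389.282   -0.531] 0.329
orange [ 416.79 -227.3    -0.48] L 115
('scene', 'top') [ 417.189 -226.409   -0.518] 0.727
('top',) [ 417.957 -226.722   -0.499] 0.293
('scene',) [ 415.314 -225.96    -0.571] 0.395
chockL [4.3839e+02 3.8641e+02 1.6000e-01] L 116
('scene', 'top') [4.44061e+02 4.01928e+02 1.96000e-01] 0.356
('top',) [4.44314e+02 4.02177e+02 2.07000e-01] 0.178
('scene',) [4.41104e+02 4.00100e+02 1.99000e-01] 0.171
 grip:
('scene', 'top') [4.42704e+02 4.01626e+02 2.06000e-01] 0.383
('top',) [4.44579e+02 4.01017e+02 3.58000e-01] 0.294
('scene',) [4.41798e+02 4.01516e+02 1.99000e-01] 0.057
chockR [3.9764e+02 2.3132e+02 3.3000e-01] L 119
('scene', 'top') [4.00672e+02 2.42102e+02 3.67000e-01] 0.371
('top',) [4.01377e+02 2.42350e+02 3.67000e-01] 0.165
('scene',) [3.99283e+02 2.41302e+02 3.68000e-01] 0.197
 grip:
('scene', 'top') [4.01516e+02 2.43520e+02 3.84000e-01] 0.388
('top',) [402.424 242.845   0.47 ] 0.257
('scene',) [4.01357e+02 2.43524e+02 3.79000e-01] 0.111
rack
('scene', 'top') [5.70772e+02 1.62000e+00 7.70000e-02] 0.148
('top',) [5.7332e+02 1.9300e+00 7.3000e-02] 0.068
('scene',) [5.69463e+02 3.80000e-02 8.00000e-02] 0.066
A in rack [np.float64(0.9624625135965643), np.float64(36.11627896852614)]
bottle [580.63139293 277.63170881]
jar [782.08297113  10.03750828]
beaker [ 598.38985813 -283.17007613]
```

```bash
python3 - <<'E'
from h import *
ims=np.load("ims0.npz"); out=[]
for n,(x,y) in (("top",(388,225)),("scene",(230,165)),("top",(245,180)),("scene",(290,260)),("top",(335,235)),("scene",(275,190))):
    c=ims[n][y:y+75,x:x+100]; a=cv2.resize(c,None,fx=2.6,fy=2.6,interpolation=0)
    m=(mask(c,"orange" if x in(335,275) else "green")*255).astype(np.uint8); b=cv2.cvtColor(cv2.resize(m,None,fx=2.6,fy=2.6,interpolation=0),cv2.COLOR_GRAY2RGB); out.append(np.vstack([a,b]))
im=np.vstack([np.hstack(out[:3]),np.hstack(out[3:])]); im=cv2.resize(im,(780,600)); cv2.imwrite("pics/crop1.png",im[:,:,::-1])
E
```

```text
(no output)
```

View pics/crop1.png

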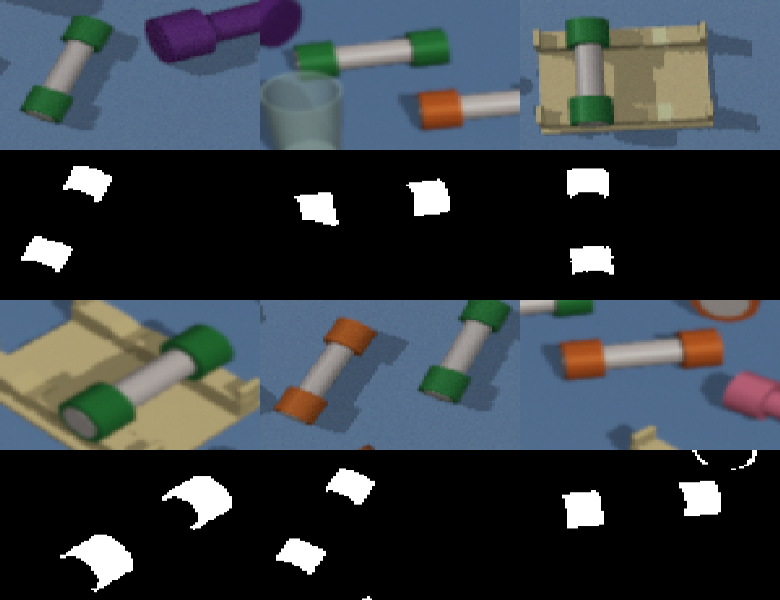

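The crops show that each cap has a grey end disc inside a coloured rim, and my thresholds clip the shaded edges. I'll loosen the masks and model the discs and the body.

```bash
cat > h2.py <<'E'
from h import *
import h
_old=h.mask
def mask(im,kind):
    hs=cv2.cvtColor(im,cv2.COLOR_RGB2HSV).astype(int); H,s,v=hs[...,0],hs[...,1],hs[...,2]
    if kind=="green": return ((H>42)&(H<88)&(s>90)).astype(float)
    if kind=="orange": return (((H<16)|(H>174))&(s>95)).astype(float)
    return _old(im,kind)
h.mask=mask
def tubedraw(n,p,z,roi):
    c=CI[n]; C=-c["R"].T@c["t"]; img=None
    ax=np.array([np.cos(p[2]),np.sin(p[2]),0]); near=1 if (C-[p[0],p[1],z])@ax>0 else -1
    far=CAPS[0] if near>0 else CAPS[1]; nr=CAPS[1] if near>0 else CAPS[0]
    img=render(n,[far],p,z,roi); render(n,BODY,p,z,roi,img,0); render(n,[nr],p,z,roi,img)
    if near*((C-[p[0],p[1],z])@ax)>78: render(n,[cyl(near*78,near*78,21)],p,z,roi,img,0)
    return img
def fitt(kind,p0,z,ims,cams=("scene","top")):
    D=[]
    for n in cams:
        R,t=pose(p0,z); u=proj(n,np.vstack(CAPS)@R.T+t); a=np.maximum(np.floor(u.min(0))-9,0).astype(int); b=np.ceil(u.max(0)).astype(int)+9
        D.append((n,(a[0],a[1],b[0]-a[0],b[1]-a[1]),mask(ims[n],kind)[a[1]:b[1],a[0]:b[0]]))
    def cost(p): return sum(np.abs(soft(tubedraw(n,p,z,roi))[:m.shape[0],:m.shape[1]]-m).sum()/m.sum() for n,roi,m in D)
    x=np.array(p0)
    for k in(1,-.5,.5):
        res=minimize(cost,x,method="Nelder-Mead",options=dict(initial_simplex=x+k*np.array([[0,0,0],[8,0,0],[0,8,0],[0,0,.1]]),xatol=.02,fatol=1e-5)); x=res.x
    return x,res.fun
E
cat > m2.py <<'E'
from h2 import *
ims=np.load("ims0.npz")
for name,kind,p,z in [("A","green",(569,37.7,.063),53),("B","green",(453,-386.5,-.44),25),("O","orange",(417,-226,-.51),25)]:
    for cams in(("scene","top"),("top",),("scene",)):
        x,f=fitt(kind,p,z,ims,cams); print(name,cams,np.round(x,3),round(f,3))
for n in("bottle","jar"): pass
E
python3 m2.py
```

```text
A ('scene', 'top') [5.68532e+02 3.87650e+01 7.70000e-02] 0.267
A ('top',) [5.69007e+02 3.88270e+01 7.90000e-02] 0.118
A ('scene',) [5.68739e+02 3.87370e+01 6.70000e-02] 0.144
B ('scene', 'top') [ 4.52290e+02 -3.86628e+02 -4.31000e-01] 0.306
B ('top',) [ 4.52176e+02 -3.86303e+02 -4.31000e-01] 0.115
B ('scene',) [ 450.557 -388.929   -0.464] 0.176
O ('scene', 'top') [ 416.457 -225.43    -0.497] 0.308
O ('top',) [ 416.427 -225.214   -0.497] 0.097
O ('scene',) [ 416.081 -226.389   -0.509] 0.204
```

```bash
cat > plan.py <<'E'
# usage: plan.py "x,y,z,yaw,hand[,step[,hold]]" ...   prints suggested calls (rows of 0.1 s) from the measured pose
import sys,numpy as np
from rig import monitor
s=monitor.sense(); p=np.array(s["eef_pos"],float); yaw=s["tcp_rot"][2]%(2*np.pi); 
print("t",round(s["clock"],2),"tcp",np.round(p,1),"yaw",round(yaw,3),"tilt",np.round([abs(s["tcp_rot"][0])-np.pi,s["tcp_rot"][1]],4),"F",np.round(s["contact_force"],1),"open",round(s["opening"]*85.4,1),"gf",round(s["grasp_force"],1),"q",np.round(s["qpos"],2))
rows=[]
for a in sys.argv[1:]:
    v=[float(k) for k in a.split(",")]; T=np.array(v[:3]); yw=v[3]; st=v[5] if len(v)>5 else 46; hold=int(v[6]) if len(v)>6 else 0
    dq=abs(np.arctan2(T[1],T[0])-np.arctan2(p[1],p[0]))
    n=max(1,int(np.ceil(max(np.linalg.norm(T-p)/st,abs(yw-yaw)/.14,(dq+abs(yw-yaw-0*dq)*0)/.14))))
    for i in range(1,n+1): rows.append((p+(T-p)*i/n,yaw+(yw-yaw)*i/n,v[4]))
    rows+= [rows[-1]]*hold; p,yaw=T,yw
p0=np.array(s["eef_pos"],float); y0=s["tcp_rot"][2]%(2*np.pi)
for k in range(0,len(rows),8):
    o=[]
    for q,y,h in rows[k:k+8]:
        d=q-p0; X=np.array([np.cos(y0),np.sin(y0),0]); Y=np.array([np.sin(y0),-np.cos(y0),0])
        u=np.round([d@X/50,d@Y/50,-d[2]/50],2); az=round(-(y-y0)/np.radians(6),2); o.append('{"x":%g,"y":%g,"z":%g,"az":%g,"hand":%g}'%(*u,az,h))
    p0=p0+50*(u[0]*X+u[1]*Y)-[0,0,50*u[2]]; y0=y0-az*np.radians(6)
    print("[",", ".join(o),"]")
E
python3 plan.py "452.3,-386.5,160,2.711,84,46,0" "452.3,-386.5,100,2.711,84,30,3"
```

```text
t 0.2 tcp [171.3 600.8 230.8] yaw 2.864 tilt [-0.0008  0.    ] F [ 0.3 -0.4 -0.1] open 85.4 gf 0.0 q [ 1.29  0.35  1.63 -0.    1.16 -0.  ]
[ {"x":-0.47,"y":-0.76,"z":0.06,"az":0.06,"hand":84}, {"x":-0.94,"y":-1.52,"z":0.12,"az":0.13,"hand":84}, {"x":-1.41,"y":-2.28,"z":0.18,"az":0.19,"hand":84}, {"x":-1.88,"y":-3.03,"z":0.25,"az":0.25,"hand":84}, {"x":-2.35,"y":-3.79,"z":0.31,"az":0.32,"hand":84}, {"x":-2.82,"y":-4.55,"z":0.37,"az":0.38,"hand":84}, {"x":-3.29,"y":-5.31,"z":0.43,"az":0.44,"hand":84}, {"x":-3.76,"y":-6.07,"z":0.49,"az":0.51,"hand":84} ]
[ {"x":-0.51,"y":-0.73,"z":0.06,"az":0.06,"hand":84}, {"x":-1.02,"y":-1.46,"z":0.13,"az":0.12,"hand":84}, {"x":-1.53,"y":-2.2,"z":0.19,"az":0.19,"hand":84}, {"x":-2.04,"y":-2.93,"z":0.25,"az":0.25,"hand":84}, {"x":-2.55,"y":-3.66,"z":0.31,"az":0.31,"hand":84}, {"x":-3.06,"y":-4.39,"z":0.37,"az":0.38,"hand":84}, {"x":-3.57,"y":-5.13,"z":0.43,"az":0.44,"hand":84}, {"x":-4.08,"y":-5.86,"z":0.5,"az":0.51,"hand":84} ]
[ {"x":-0.55,"y":-0.7,"z":0.06,"az":0.06,"hand":84}, {"x":-1.1,"y":-1.41,"z":0.12,"az":0.12,"hand":84}, {"x":-1.65,"y":-2.11,"z":0.18,"az":0.19,"hand":84}, {"x":-2.2,"y":-2.81,"z":0.24,"az":0.25,"hand":84}, {"x":-2.75,"y":-3.52,"z":0.3,"az":0.31,"hand":84}, {"x":-3.3,"y":-4.22,"z":0.37,"az":0.38,"hand":84}, {"x":-3.84,"y":-4.93,"z":0.43,"az":0.44,"hand":84}, {"x":-3.84,"y":-4.93,"z":1.03,"az":0.44,"hand":84} ]
[ {"x":-0,"y":0,"z":0.6,"az":-0,"hand":84}, {"x":-0,"y":0,"z":0.6,"az":-0,"hand":84}, {"x":-0,"y":0,"z":0.6,"az":-0,"hand":84}, {"x":-0,"y":0,"z":0.6,"az":-0,"hand":84} ]
```

{"method": "drive_tool", "body": {"plan": [{"x":-0.47,"y":-0.76,"z":0.06,"az":0.06,"hand":84},{"x":-0.94,"y":-1.52,"z":0.12,"az":0.13,"hand":84},{"x":-1.41,"y":-2.28,"z":0.18,"az":0.19,"hand":84},{"x":-1.88,"y":-3.03,"z":0.25,"az":0.25,"hand":84},{"x":-2.35,"y":-3.79,"z":0.31,"az":0.32,"hand":84},{"x":-2.82,"y":-4.55,"z":0.37,"az":0.38,"hand":84},{"x":-3.29,"y":-5.31,"z":0.43,"az":0.44,"hand":84},{"x":-3.76,"y":-6.07,"z":0.49,"az":0.51,"hand":84}], "grip_force": 50}}

```text
invalid input
```

{"method": "drive_tool", "body": {"plan": [{"x":-0.51,"y":-0.73,"z":0.06,"az":0.06,"hand":84},{"x":-1.02,"y":-1.46,"z":0.13,"az":0.12,"hand":84},{"x":-1.53,"y":-2.2,"z":0.19,"az":0.19,"hand":84},{"x":-2.04,"y":-2.93,"z":0.25,"az":0.25,"hand":84},{"x":-2.55,"y":-3.66,"z":0.31,"az":0.31,"hand":84},{"x":-3.06,"y":-4.39,"z":0.37,"az":0.38,"hand":84},{"x":-3.57,"y":-5.13,"z":0.43,"az":0.44,"hand":84},{"x":-4.08,"y":-5.86,"z":0.5,"az":0.51,"hand":84}]}}

```text
invalid input
```

{"method": "drive_tool", "body": {"plan": [{"x":-0.55,"y":-0.7,"z":0.06,"az":0.06,"hand":84},{"x":-1.1,"y":-1.41,"z":0.12,"az":0.12,"hand":84},{"x":-1.65,"y":-2.11,"z":0.18,"az":0.19,"hand":84},{"x":-2.2,"y":-2.81,"z":0.24,"az":0.25,"hand":84},{"x":-2.75,"y":-3.52,"z":0.3,"az":0.31,"hand":84},{"x":-3.3,"y":-4.22,"z":0.37,"az":0.38,"hand":84},{"x":-3.84,"y":-4.93,"z":0.43,"az":0.44,"hand":84},{"x":-3.84,"y":-4.93,"z":0.43,"az":0.44,"hand":84}]}}

```text
invalid input
```

```bash
python3 plan.py "452.3,-386.5,100,2.711,84" "452.3,-386.5,50,2.711,84,40,2" "452.3,-386.5,6,2.711,84,15,2"  "452.3,-386.5,6,2.711,20,15,7"
```

```text
t 0.2 tcp [171.3 600.8 230.8] yaw 2.864 tilt [-0.0008  0.    ] F [ 0.3 -0.4 -0.1] open 85.4 gf 0.0 q [ 1.29  0.35  1.63 -0.    1.16 -0.  ]
[ {"x":-0.47,"y":-0.76,"z":0.11,"az":0.06,"hand":84}, {"x":-0.94,"y":-1.52,"z":0.23,"az":0.13,"hand":84}, {"x":-1.41,"y":-2.28,"z":0.34,"az":0.19,"hand":84}, {"x":-1.88,"y":-3.03,"z":0.46,"az":0.25,"hand":84}, {"x":-2.35,"y":-3.79,"z":0.57,"az":0.32,"hand":84}, {"x":-2.82,"y":-4.55,"z":0.68,"az":0.38,"hand":84}, {"x":-3.29,"y":-5.31,"z":0.8,"az":0.44,"hand":84}, {"x":-3.76,"y":-6.07,"z":0.91,"az":0.51,"hand":84} ]
[ {"x":-0.51,"y":-0.73,"z":0.11,"az":0.06,"hand":84}, {"x":-1.02,"y":-1.46,"z":0.23,"az":0.12,"hand":84}, {"x":-1.53,"y":-2.2,"z":0.34,"az":0.19,"hand":84}, {"x":-2.04,"y":-2.93,"z":0.46,"az":0.25,"hand":84}, {"x":-2.55,"y":-3.66,"z":0.57,"az":0.31,"hand":84}, {"x":-3.06,"y":-4.39,"z":0.68,"az":0.38,"hand":84}, {"x":-3.57,"y":-5.13,"z":0.8,"az":0.44,"hand":84}, {"x":-4.08,"y":-5.86,"z":0.91,"az":0.51,"hand":84} ]
[ {"x":-0.55,"y":-0.7,"z":0.11,"az":0.06,"hand":84}, {"x":-1.1,"y":-1.41,"z":0.23,"az":0.12,"hand":84}, {"x":-1.65,"y":-2.11,"
[... 261 characters left out ...]
.3,"az":0.44,"hand":84} ]
[ {"x":-0,"y":0,"z":0.5,"az":-0,"hand":84}, {"x":-0,"y":0,"z":0.5,"az":-0,"hand":84}, {"x":-0,"y":0,"z":0.5,"az":-0,"hand":84}, {"x":-0,"y":0,"z":0.79,"az":-0,"hand":84}, {"x":-0,"y":0,"z":1.08,"az":-0,"hand":84}, {"x":-0,"y":0,"z":1.38,"az":-0,"hand":84}, {"x":-0,"y":0,"z":1.38,"az":-0,"hand":84}, {"x":-0,"y":0,"z":1.38,"az":-0,"hand":84} ]
[ {"x":-0,"y":0,"z":-0,"az":-0,"hand":20}, {"x":-0,"y":0,"z":-0,"az":-0,"hand":20}, {"x":-0,"y":0,"z":-0,"az":-0,"hand":20}, {"x":-0,"y":0,"z":-0,"az":-0,"hand":20}, {"x":-0,"y":0,"z":-0,"az":-0,"hand":20}, {"x":-0,"y":0,"z":-0,"az":-0,"hand":20}, {"x":-0,"y":0,"z":-0,"az":-0,"hand":20}, {"x":-0,"y":0,"z":-0,"az":-0,"hand":20} ]
```

{"method": "drive_tool", "body": {"plan": [{"x":-0.47,"y":-0.76,"z":0.06,"ax":0,"ay":0,"az":0.06,"hand":84},{"x":-0.94,"y":-1.52,"z":0.12,"ax":0,"ay":0,"az":0.13,"hand":84},{"x":-1.41,"y":-2.28,"z":0.18,"ax":0,"ay":0,"az":0.19,"hand":84},{"x":-1.88,"y":-3.03,"z":0.25,"ax":0,"ay":0,"az":0.25,"hand":84},{"x":-2.35,"y":-3.79,"z":0.31,"ax":0,"ay":0,"az":0.32,"hand":84},{"x":-2.82,"y":-4.55,"z":0.37,"ax":0,"ay":0,"az":0.38,"hand":84},{"x":-3.29,"y":-5.31,"z":0.43,"ax":0,"ay":0,"az":0.44,"hand":84},{"x":-3.76,"y":-6.07,"z":0.49,"ax":0,"ay":0,"az":0.51,"hand":84}], "grip_force": 50}}

```text
clock: 1.0
eef_pos: [269.0, 256.0, 206.7]
tcp_rot: [3.141, 0.0, 2.811]
contact_force: [1.0, -0.4, 0.9]
opening: 0.986
grasp_force: 0.0
```

{"method": "drive_tool", "body": {"plan": [{"x":-0.51,"y":-0.73,"z":0.06,"ax":0,"ay":0,"az":0.06,"hand":84},{"x":-1.02,"y":-1.46,"z":0.13,"ax":0,"ay":0,"az":0.12,"hand":84},{"x":-1.53,"y":-2.2,"z":0.19,"ax":0,"ay":0,"az":0.19,"hand":84},{"x":-2.04,"y":-2.93,"z":0.25,"ax":0,"ay":0,"az":0.25,"hand":84},{"x":-2.55,"y":-3.66,"z":0.31,"ax":0,"ay":0,"az":0.31,"hand":84},{"x":-3.06,"y":-4.39,"z":0.37,"ax":0,"ay":0,"az":0.38,"hand":84},{"x":-3.57,"y":-5.13,"z":0.43,"ax":0,"ay":0,"az":0.44,"hand":84},{"x":-4.08,"y":-5.86,"z":0.5,"ax":0,"ay":0,"az":0.51,"hand":84}]}}

```text
clock: 1.8
eef_pos: [366.8, -87.9, 181.9]
tcp_rot: [3.141, 0.001, 2.756]
contact_force: [0.9, 0.2, 1.6]
opening: 0.985
grasp_force: 0.0
```

{"method": "drive_tool", "body": {"plan": [{"x":-0.55,"y":-0.7,"z":0.06,"ax":0,"ay":0,"az":0.06,"hand":84},{"x":-1.1,"y":-1.41,"z":0.12,"ax":0,"ay":0,"az":0.12,"hand":84},{"x":-1.65,"y":-2.11,"z":0.18,"ax":0,"ay":0,"az":0.19,"hand":84},{"x":-2.2,"y":-2.81,"z":0.24,"ax":0,"ay":0,"az":0.25,"hand":84},{"x":-2.75,"y":-3.52,"z":0.3,"ax":0,"ay":0,"az":0.31,"hand":84},{"x":-3.3,"y":-4.22,"z":0.37,"ax":0,"ay":0,"az":0.38,"hand":84},{"x":-3.84,"y":-4.93,"z":1.0,"ax":0,"ay":0,"az":0.44,"hand":84},{"x":-3.84,"y":-4.93,"z":1.3,"ax":0,"ay":0,"az":0.44,"hand":84}]}}

```text
clock: 2.6
eef_pos: [453.2, -390.7, 115.5]
tcp_rot: [-3.14, 0.002, 2.709]
contact_force: [1.1, 0.8, -0.6]
opening: 0.983
grasp_force: 0.0
```

{"method": "drive_tool", "body": {"plan": [{"x":0,"y":0,"z":0,"ax":0,"ay":0,"az":0,"hand":84}]}}

```text
clock: 2.7
eef_pos: [450.6, -386.2, 113.9]
tcp_rot: [3.14, -0.005, 2.709]
contact_force: [-0.3, 1.6, -0.9]
opening: 0.987
grasp_force: 0.0
```

```bash
sed -i 's/"az":%g/"ax":0,"ay":0,"az":%g/' plan.py; python3 plan.py "452.3,-386.5,60,2.711,84" "452.3,-386.5,6,2.711,84,20,1"  "452.3,-386.5,6,2.711,20,15,4"
```

```text
t 2.7 tcp [ 450.6 -386.2  113.9] yaw 2.709 tilt [-0.0013 -0.0047] F [-0.3  1.6 -0.9] open 84.3 gf 0.0 q [-0.71  0.44  1.8  -0.    0.91 -1.85]
[ {"x":-0.02,"y":0,"z":0.54,"ax":0,"ay":0,"az":-0.01,"hand":84}, {"x":-0.03,"y":0.01,"z":1.08,"ax":0,"ay":0,"az":-0.02,"hand":84}, {"x":-0.03,"y":0.01,"z":1.44,"ax":0,"ay":0,"az":-0.02,"hand":84}, {"x":-0.03,"y":0.01,"z":1.8,"ax":0,"ay":0,"az":-0.02,"hand":84}, {"x":-0.03,"y":0.01,"z":2.16,"ax":0,"ay":0,"az":-0.02,"hand":84}, {"x":-0.03,"y":0.01,"z":2.16,"ax":0,"ay":0,"az":-0.02,"hand":84}, {"x":-0.03,"y":0.01,"z":2.16,"ax":0,"ay":0,"az":-0.02,"hand":20}, {"x":-0.03,"y":0.01,"z":2.16,"ax":0,"ay":0,"az":-0.02,"hand":20} ]
[ {"x":-0,"y":-0,"z":-0,"ax":0,"ay":0,"az":0,"hand":20}, {"x":-0,"y":-0,"z":-0,"ax":0,"ay":0,"az":0,"hand":20}, {"x":-0,"y":-0,"z":-0,"ax":0,"ay":0,"az":0,"hand":20} ]
```

{"method": "drive_tool", "body": {"plan": [{"x":0,"y":0,"z":0.5,"ax":0,"ay":0,"az":0,"hand":84},{"x":0,"y":0,"z":1.0,"ax":0,"ay":0,"az":0,"hand":84},{"x":0,"y":0,"z":1.4,"ax":0,"ay":0,"az":0,"hand":84},{"x":0,"y":0,"z":1.7,"ax":0,"ay":0,"az":0,"hand":84},{"x":0,"y":0,"z":2.0,"ax":0,"ay":0,"az":0,"hand":84},{"x":0,"y":0,"z":2.16,"ax":0,"ay":0,"az":0,"hand":84},{"x":0,"y":0,"z":2.16,"ax":0,"ay":0,"az":0,"hand":84},{"x":0,"y":0,"z":2.16,"ax":0,"ay":0,"az":0,"hand":84}]}}

```text
clock: 3.5
eef_pos: [452.4, -386.5, 9.2]
tcp_rot: [-3.141, 0.0, 2.711]
contact_force: [-0.4, -0.3, 0.4]
opening: 0.984
grasp_force: 0.0
```

```bash
python3 plan.py
```

```text
t 3.5 tcp [ 452.4 -386.5    9.2] yaw 2.711 tilt [-0.0001  0.0005] F [-0.4 -0.3  0.4] open 84.1 gf 0.0 q [-0.71  0.59  1.84  0.    0.71 -1.85]
```

{"method": "drive_tool", "body": {"plan": [{"x":0,"y":0,"z":0.04,"ax":0,"ay":0,"az":0,"hand":20},{"x":0,"y":0,"z":0.04,"ax":0,"ay":0,"az":0,"hand":20},{"x":0,"y":0,"z":0.04,"ax":0,"ay":0,"az":0,"hand":20},{"x":0,"y":0,"z":0.04,"ax":0,"ay":0,"az":0,"hand":20},{"x":0,"y":0,"z":0.04,"ax":0,"ay":0,"az":0,"hand":20},{"x":0,"y":0,"z":0.04,"ax":0,"ay":0,"az":0,"hand":20},{"x":0,"y":0,"z":0.04,"ax":0,"ay":0,"az":0,"hand":20}], "grip_force": 50}}

```text
clock: 4.2
eef_pos: [452.3, -386.4, 7.3]
tcp_rot: [-3.142, 0.0, 2.711]
contact_force: [0.1, 1.2, 6.5]
opening: 0.36
grasp_force: 49.4
```

```bash
python3 plan.py "452.3,-386.5,180,2.711,20,40"  "573.9,-35.2,170,3.2186,20,35,2"
```

```text
t 4.2 tcp [ 452.3 -386.4    7.3] yaw 2.711 tilt [-0.0001  0.0005] F [0.1 1.2 6.5] open 30.8 gf 49.4 q [-0.71  0.6   1.84  0.    0.7  -1.85]
[ {"x":-0,"y":-0,"z":-0.69,"ax":0,"ay":0,"az":-0,"hand":20}, {"x":-0,"y":-0,"z":-1.38,"ax":0,"ay":0,"az":-0,"hand":20}, {"x":-0,"y":-0,"z":-2.07,"ax":0,"ay":0,"az":-0,"hand":20}, {"x":-0,"y":-0,"z":-2.76,"ax":0,"ay":0,"az":-0,"hand":20}, {"x":-0,"y":-0,"z":-3.45,"ax":0,"ay":0,"az":-0,"hand":20}, {"x":0.06,"y":0.67,"z":-3.44,"ax":0,"ay":0,"az":-0.44,"hand":20}, {"x":0.13,"y":1.34,"z":-3.42,"ax":0,"ay":0,"az":-0.88,"hand":20}, {"x":0.2,"y":2.02,"z":-3.4,"ax":0,"ay":0,"az":-1.32,"hand":20} ]
[ {"x":-0.03,"y":0.67,"z":0.02,"ax":0,"ay":0,"az":-0.44,"hand":20}, {"x":-0.06,"y":1.35,"z":0.04,"ax":0,"ay":0,"az":-0.88,"hand":20}, {"x":-0.09,"y":2.02,"z":0.05,"ax":0,"ay":0,"az":-1.33,"hand":20}, {"x":-0.11,"y":2.7,"z":0.07,"ax":0,"ay":0,"az":-1.77,"hand":20}, {"x":-0.14,"y":3.37,"z":0.09,"ax":0,"ay":0,"az":-2.21,"hand":20}, {"x":-0.17,"y":4.05,"z":0.11,"ax":0,"ay":0,"az":-2.65,"hand":20}, {"x":-0.2,"y":4.72,"z":0.13,"ax":0,"ay":0,"az":-3.09,"hand":20}, {"x":-0.22,"y":5.4,"z":0.15,"ax":0,"ay":0,"az":-3.53,"hand":20} ]
[ {"x":-0,"y":-0,"z":-0,"ax":0,"ay":0,"az":0,"hand":20}, {"x":-0,"y":-0,"z":-0,"ax":0,"ay":0,"az":0,"hand":20} ]
```

{"method": "drive_tool", "body": {"plan": [{"x":0,"y":0,"z":-0.5,"ax":0,"ay":0,"az":0,"hand":20},{"x":0,"y":0,"z":-1.2,"ax":0,"ay":0,"az":0,"hand":20},{"x":0,"y":0,"z":-2.0,"ax":0,"ay":0,"az":0,"hand":20},{"x":0,"y":0,"z":-2.76,"ax":0,"ay":0,"az":0,"hand":20},{"x":0,"y":0,"z":-3.45,"ax":0,"ay":0,"az":0,"hand":20},{"x":0.06,"y":0.67,"z":-3.44,"ax":0,"ay":0,"az":-0.44,"hand":20},{"x":0.13,"y":1.34,"z":-3.42,"ax":0,"ay":0,"az":-0.88,"hand":20},{"x":0.2,"y":2.02,"z":-3.4,"ax":0,"ay":0,"az":-1.32,"hand":20}]}}

```text
clock: 5.0
eef_pos: [485.1, -289.4, 176.8]
tcp_rot: [-3.142, 0.0, 2.85]
contact_force: [0.3, -0.1, -2.2]
opening: 0.354
grasp_force: 50.3
```

{"method": "drive_tool", "body": {"plan": [{"x":-0.03,"y":0.67,"z":0.02,"ax":0,"ay":0,"az":-0.44,"hand":20},{"x":-0.06,"y":1.35,"z":0.04,"ax":0,"ay":0,"az":-0.88,"hand":20},{"x":-0.09,"y":2.02,"z":0.05,"ax":0,"ay":0,"az":-1.33,"hand":20},{"x":-0.11,"y":2.7,"z":0.07,"ax":0,"ay":0,"az":-1.77,"hand":20},{"x":-0.14,"y":3.37,"z":0.09,"ax":0,"ay":0,"az":-2.21,"hand":20},{"x":-0.17,"y":4.05,"z":0.11,"ax":0,"ay":0,"az":-2.65,"hand":20},{"x":-0.2,"y":4.72,"z":0.13,"ax":0,"ay":0,"az":-3.09,"hand":20},{"x":-0.22,"y":5.4,"z":0.15,"ax":0,"ay":0,"az":-3.53,"hand":20}]}}

```text
clock: 5.8
eef_pos: [573.5, -33.7, 168.9]
tcp_rot: [-3.142, -0.001, -3.063]
contact_force: [0.3, 0.4, -1.9]
opening: 0.364
grasp_force: 50.3
```

{"method": "drive_tool", "body": {"plan": [{"x":0,"y":0,"z":0,"ax":0,"ay":0,"az":0,"hand":20},{"x":0,"y":0,"z":0,"ax":0,"ay":0,"az":0,"hand":20},{"x":0,"y":0,"z":0,"ax":0,"ay":0,"az":0,"hand":20}]}}

```text
clock: 6.1
eef_pos: [573.0, -35.7, 169.0]
tcp_rot: [-3.141, -0.001, -3.065]
contact_force: [0.0, 0.2, -2.1]
opening: 0.354
grasp_force: 50.3
```

```bash
python3 plan.py "573.9,-35.2,80,3.2186,20,40,1"  "573.9,-35.2,42,3.2186,20,15,2"; python3 - <<'E'
from h2 import *
ims=grab(); z=monitor.sense()["eef_pos"][2]+18
for c in(("scene","top"),("top",),("scene",)): print(c,fitt("green",(573.9,-35.2,.077),z,ims,c))
E
```

```text
t 6.1 tcp [573.  -35.7 169. ] yaw 3.218 tilt [-0.0003 -0.0008] F [ 0.   0.2 -2.1] open 30.2 gf 50.3 q [-0.06  0.34  1.8  -0.    1.   -1.71]
[ {"x":-0.01,"y":0,"z":0.59,"ax":0,"ay":0,"az":-0,"hand":20}, {"x":-0.01,"y":0.01,"z":1.19,"ax":0,"ay":0,"az":-0,"hand":20}, {"x":-0.02,"y":0.01,"z":1.78,"ax":0,"ay":0,"az":-0,"hand":20}, {"x":-0.02,"y":0.01,"z":1.78,"ax":0,"ay":0,"az":-0,"hand":20}, {"x":-0.02,"y":0.01,"z":2.03,"ax":0,"ay":0,"az":-0,"hand":20}, {"x":-0.02,"y":0.01,"z":2.29,"ax":0,"ay":0,"az":-0,"hand":20}, {"x":-0.02,"y":0.01,"z":2.54,"ax":0,"ay":0,"az":-0,"hand":20}, {"x":-0.02,"y":0.01,"z":2.54,"ax":0,"ay":0,"az":-0,"hand":20} ]
[ {"x":0,"y":-0,"z":0,"ax":0,"ay":0,"az":-0,"hand":20} ]
('scene', 'top') (array([ 5.79655958e+02, -3.45030275e+01,  2.93286034e-02]), np.float64(146.3616630553995))
('top',) (array([ 6.78788889e+02, -1.11644444e+02,  2.88111111e-01]), np.float64(1.0))
('scene',) (array([ 5.72937139e+02, -3.56941726e+01,  6.41688761e-02]), np.float64(0.4564374180777358))
```

{"method": "drive_tool", "body": {"plan": [{"x":0,"y":0,"z":0.6,"ax":0,"ay":0,"az":0,"hand":20},{"x":0,"y":0,"z":1.2,"ax":0,"ay":0,"az":0,"hand":20},{"x":-0.01,"y":0,"z":1.78,"ax":0,"ay":0,"az":0,"hand":20},{"x":-0.01,"y":0,"z":2.05,"ax":0,"ay":0,"az":0,"hand":20},{"x":-0.01,"y":0,"z":2.3,"ax":0,"ay":0,"az":0,"hand":20},{"x":-0.01,"y":0,"z":2.5,"ax":0,"ay":0,"az":0,"hand":20},{"x":-0.01,"y":0,"z":2.56,"ax":0,"ay":0,"az":0,"hand":20},{"x":-0.01,"y":0,"z":2.56,"ax":0,"ay":0,"az":0,"hand":20}]}}

```text
clock: 7.0
eef_pos: [574.3, -35.0, 41.4]
tcp_rot: [-3.142, 0.0, -3.065]
contact_force: [1.3, 0.7, -2.6]
opening: 0.36
grasp_force: 50.3
```

```bash
python3 plan.py "573.9,-35.2,36,3.2186,20,2"
```

```text
t 7.0 tcp [574.3 -35.   41.4] yaw 3.219 tilt [-0.      0.0002] F [ 1.3  0.7 -2.6] open 30.7 gf 50.3 q [-0.06  0.52  1.87  0.    0.75 -1.71]
[ {"x":0,"y":-0,"z":0.04,"ax":0,"ay":0,"az":0,"hand":20}, {"x":0,"y":-0,"z":0.07,"ax":0,"ay":0,"az":0,"hand":20}, {"x":0.01,"y":-0,"z":0.11,"ax":0,"ay":0,"az":0,"hand":20} ]
```

{"method": "drive_tool", "body": {"plan": [{"x":0,"y":0,"z":0.03,"ax":0,"ay":0,"az":0,"hand":20},{"x":0,"y":0,"z":0.06,"ax":0,"ay":0,"az":0,"hand":20},{"x":0,"y":0,"z":0.08,"ax":0,"ay":0,"az":0,"hand":20},{"x":0,"y":0,"z":0.1,"ax":0,"ay":0,"az":0,"hand":20},{"x":0,"y":0,"z":0.11,"ax":0,"ay":0,"az":0,"hand":20},{"x":0,"y":0,"z":0.12,"ax":0,"ay":0,"az":0,"hand":20},{"x":0,"y":0,"z":0.12,"ax":0,"ay":0,"az":0,"hand":20}]}}

```text
clock: 7.7
eef_pos: [574.0, -35.0, 35.2]
tcp_rot: [3.142, -0.0, -3.064]
contact_force: [-0.4, -0.4, -2.4]
opening: 0.359
grasp_force: 50.3
```

{"method": "drive_tool", "body": {"plan": [{"x":0,"y":0,"z":0.02,"ax":0,"ay":0,"az":0,"hand":20},{"x":0,"y":0,"z":0.03,"ax":0,"ay":0,"az":0,"hand":20},{"x":0,"y":0,"z":0.03,"ax":0,"ay":0,"az":0,"hand":20}]}}

```text
clock: 8.0
eef_pos: [574.1, -35.0, 35.0]
tcp_rot: [-3.142, 0.0, -3.064]
contact_force: [-5.2, 1.0, 11.8]
opening: 0.359
grasp_force: 52.0
```

{"method": "drive_tool", "body": {"plan": [{"x":0,"y":0,"z":0,"ax":0,"ay":0,"az":0,"hand":36},{"x":0,"y":0,"z":0,"ax":0,"ay":0,"az":0,"hand":42},{"x":0,"y":0,"z":0,"ax":0,"ay":0,"az":0,"hand":50},{"x":0,"y":0,"z":0,"ax":0,"ay":0,"az":0,"hand":50},{"x":0,"y":0,"z":-0.3,"ax":0,"ay":0,"az":0,"hand":50},{"x":0,"y":0,"z":-0.9,"ax":0,"ay":0,"az":0,"hand":50},{"x":0,"y":0,"z":-1.7,"ax":0,"ay":0,"az":0,"hand":50},{"x":0,"y":0,"z":-2.6,"ax":0,"ay":0,"az":0,"hand":50}]}}

```text
clock: 8.8
eef_pos: [573.3, -34.9, 165.3]
tcp_rot: [3.141, -0.001, -3.064]
contact_force: [1.4, 0.4, -0.8]
opening: 0.589
grasp_force: 0.0
```

```bash
python3 plan.py "401.2,243,165,3.514,70,44,2"
```

```text
t 8.8 tcp [573.3 -34.9 165.3] yaw 3.219 tilt [-0.0002 -0.0015] F [ 1.4  0.4 -0.8] open 50.3 gf 0.0 q [-0.06  0.35  1.8   0.    0.99 -1.71]
[ {"x":0.38,"y":0.73,"z":0,"ax":0,"ay":0,"az":-0.35,"hand":70}, {"x":0.75,"y":1.45,"z":0,"ax":0,"ay":0,"az":-0.7,"hand":70}, {"x":1.13,"y":2.18,"z":0,"ax":0,"ay":0,"az":-1.06,"hand":70}, {"x":1.5,"y":2.9,"z":0,"ax":0,"ay":0,"az":-1.41,"hand":70}, {"x":1.88,"y":3.63,"z":0,"ax":0,"ay":0,"az":-1.76,"hand":70}, {"x":2.25,"y":4.36,"z":0.01,"ax":0,"ay":0,"az":-2.11,"hand":70}, {"x":2.63,"y":5.08,"z":0.01,"ax":0,"ay":0,"az":-2.47,"hand":70}, {"x":3,"y":5.81,"z":0.01,"ax":0,"ay":0,"az":-2.82,"hand":70} ]
[ {"x":0,"y":-0,"z":-0,"ax":0,"ay":0,"az":0,"hand":70}, {"x":0,"y":-0,"z":-0,"ax":0,"ay":0,"az":0,"hand":70} ]
```

{"method": "drive_tool", "body": {"plan": [{"x":0.38,"y":0.73,"z":0,"ax":0,"ay":0,"az":-0.35,"hand":70},{"x":0.75,"y":1.45,"z":0,"ax":0,"ay":0,"az":-0.7,"hand":70},{"x":1.13,"y":2.18,"z":0,"ax":0,"ay":0,"az":-1.06,"hand":70},{"x":1.5,"y":2.9,"z":0,"ax":0,"ay":0,"az":-1.41,"hand":70},{"x":1.88,"y":3.63,"z":0,"ax":0,"ay":0,"az":-1.76,"hand":70},{"x":2.25,"y":4.36,"z":0,"ax":0,"ay":0,"az":-2.11,"hand":70},{"x":2.63,"y":5.08,"z":0,"ax":0,"ay":0,"az":-2.47,"hand":70},{"x":3.0,"y":5.81,"z":0,"ax":0,"ay":0,"az":-2.82,"hand":70}]}}

```text
clock: 9.6
eef_pos: [401.2, 244.4, 164.9]
tcp_rot: [3.141, 0.001, -2.768]
contact_force: [0.8, -0.4, -0.4]
opening: 0.821
grasp_force: 0.0
```

{"method": "drive_tool", "body": {"plan": [{"x":0,"y":0,"z":0,"ax":0,"ay":0,"az":0,"hand":70},{"x":0,"y":0,"z":0,"ax":0,"ay":0,"az":0,"hand":70}]}}

```text
clock: 9.8
eef_pos: [401.9, 243.8, 164.6]
tcp_rot: [-3.142, 0.001, -2.767]
contact_force: [-0.3, -0.6, -0.3]
opening: 0.822
grasp_force: 0.0
```

```bash
cat > chk.py <<'E'
from h2 import *
import sys
ims=grab(); np.savez("last.npz",**ims)
rk=np.array([571.,1.7,.077]); c,s=np.cos(rk[2]),np.sin(rk[2])
def rel(x): d=x[:2]-rk[:2]; return np.round([c*d[0]+s*d[1],-s*d[0]+c*d[1],x[2]-rk[2]],3)
def both(kind,p,z):
    for cams in(("scene","top"),("top",),("scene",)):
        x,f=fitt(kind,p,z,ims,cams); print(kind,cams,"rack frame",rel(x),round(f,3))
both("green",(569,38.7,.077),53); both("green",(574,-35.,.077),53)
E
python3 chk.py; python3 plan.py "401.2,243,39,3.514,70,35,2"
python3 -c "
import numpy as np,cv2
d=np.load('last.npz'); cv2.imwrite('pics/l1.png',np.hstack([cv2.resize(d['top'][150:300,100:350],(400,240)),cv2.resize(d['scene'][200:440,220:560],(400,240))])[:,:,::-1])"
```

```text
green ('scene', 'top') rack frame [8.4100e-01 3.7033e+01 1.0000e-03] 0.707
green ('top',) rack frame [8.7000e-01 3.7104e+01 2.0000e-03] 0.212
green ('scene',) rack frame [ 2.9400e-01  3.6805e+01 -5.0000e-03] 0.493
green ('scene', 'top') rack frame [ 8.0600e-01 -3.6831e+01 -3.0000e-03] 0.677
green ('top',) rack frame [ 1.0400e+00 -3.6731e+01 -1.0000e-03] 0.231
green ('scene',) rack frame [ 4.6000e-01 -3.6603e+01 -8.0000e-03] 0.446
t 9.9 tcp [402.6 242.6 164.3] yaw 3.514 tilt [-0.0002  0.0007] F [1.  0.3 0.6] open 69.9 gf 0.0 q [ 0.54  0.2   2.02 -0.    0.92 -1.4 ]
[ {"x":0.01,"y":0,"z":0.63,"ax":0,"ay":0,"az":-0,"hand":70}, {"x":0.01,"y":0.01,"z":1.25,"ax":0,"ay":0,"az":-0,"hand":70}, {"x":0.02,"y":0.01,"z":1.88,"ax":0,"ay":0,"az":-0,"hand":70}, {"x":0.02,"y":0.02,"z":2.51,"ax":0,"ay":0,"az":-0,"hand":70}, {"x":0.02,"y":0.02,"z":2.51,"ax":0,"ay":0,"az":-0,"hand":70}, {"x":0.02,"y":0.02,"z":2.51,"ax":0,"ay":0,"az":-0,"hand":70} ]
```

View pics/l1.png

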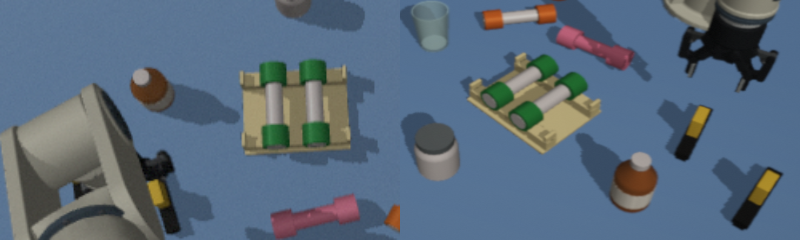

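The picture shows green B lying next to green A, both square on the rack, and nothing else has moved. The gripper is above the near chock, so I'll lower onto it.

{"method": "drive_tool", "body": {"plan": [{"x":0,"y":0,"z":0.63,"ax":0,"ay":0,"az":0,"hand":60},{"x":0,"y":0,"z":1.25,"ax":0,"ay":0,"az":0,"hand":60},{"x":0,"y":0,"z":1.88,"ax":0,"ay":0,"az":0,"hand":60},{"x":0,"y":0,"z":2.4,"ax":0,"ay":0,"az":0,"hand":60},{"x":0,"y":0,"z":2.51,"ax":0,"ay":0,"az":0,"hand":60},{"x":0,"y":0,"z":2.51,"ax":0,"ay":0,"az":0,"hand":60},{"x":0,"y":0,"z":2.51,"ax":0,"ay":0,"az":0,"hand":60}]}}

```text
clock: 10.6
eef_pos: [403.0, 243.0, 39.3]
tcp_rot: [3.141, 0.001, -2.77]
contact_force: [0.1, 0.4, 0.8]
opening: 0.704
grasp_force: 0.0
```

```bash
python3 plan.py "401.2,243,39,3.514,60"; python3 - <<'E'
from h2 import *
d=np.load("last.npz")
for p in((401.2,243,.372),(443.3,401.8,.2)):
    print("grip",fit("yellow",GRIP,p,50,d,cams=("scene",)),"all",fit("chock",CHOCK,p,50,d,cams=("scene",)))
d=np.load("ims0.npz")
for n in("top","scene"): # yellow centroid vs model
  for p in((401.2,243,.372),(443.3,401.8,.2)):
    u=proj(n,[[p[0],p[1],50]])[0].astype(int); x0,y0=u-14; m=mask(d[n],"yellow")[y0:y0+28,x0:x0+28]; k=soft(render(n,GRIP,p,50,(x0,y0,28,28)))
    f=lambda a:np.round([(a.sum(0)@np.arange(28))/a.sum(),(a.sum(1)@np.arange(28))/a.sum(),a.sum()],2); print(n,f(m),f(k))
E
```

```text
t 10.6 tcp [403.  243.   39.3] yaw 3.513 tilt [-0.0002  0.0011] F [0.1 0.4 0.8] open 60.2 gf 0.0 q [ 0.54  0.41  2.1  -0.    0.63 -1.4 ]
[ {"x":0.03,"y":0.01,"z":0.01,"ax":0,"ay":0,"az":-0.01,"hand":60} ]
grip (array([4.01183357e+02, 2.43546758e+02, 3.80251984e-01]), np.float64(0.11375007683324112)) all (array([3.98857653e+02, 2.41131483e+02, 3.62718089e-01]), np.float64(0.2071202674618234))
grip (array([4.42390554e+02, 4.01682852e+02, 1.90711508e-01]), np.float64(0.05805900341788091)) all (array([4.41555881e+02, 4.00378842e+02, 1.98580786e-01]), np.float64(0.18647125140924461))
top [ 14.66  13.79 143.  ] [ 14.61  14.13 182.44]
top [ 14.81  14.34 163.  ] [ 14.63  14.67 215.21]
scene [ 14.52  14.49 293.  ] [ 14.37  14.11 315.01]
scene [ 14.32  13.86 388.  ] [ 14.2   13.94 392.07]
```

{"method": "drive_tool", "body": {"plan": [{"x":0.03,"y":0.01,"z":0,"ax":0,"ay":0,"az":0,"hand":60},{"x":0.03,"y":0.01,"z":0,"ax":0,"ay":0,"az":0,"hand":10},{"x":0.03,"y":0.01,"z":0,"ax":0,"ay":0,"az":0,"hand":10},{"x":0.03,"y":0.01,"z":0,"ax":0,"ay":0,"az":0,"hand":10},{"x":0.03,"y":0.01,"z":0,"ax":0,"ay":0,"az":0,"hand":10},{"x":0.03,"y":0.01,"z":0,"ax":0,"ay":0,"az":0,"hand":10},{"x":0.03,"y":0.01,"z":0,"ax":0,"ay":0,"az":0,"hand":10}], "grip_force": 50}}

```text
clock: 11.3
eef_pos: [400.8, 243.3, 38.9]
tcp_rot: [3.141, 0.001, -2.769]
contact_force: [-2.0, -1.1, 7.4]
opening: 0.227
grasp_force: 48.8
```

```bash
python3 plan.py "401.5,243.3,150,3.514,10,40" "565.5,78.5,150,3.2186,10,35,0"
```

```text
t 11.3 tcp [400.8 243.3  38.9] yaw 3.514 tilt [-0.0001  0.0007] F [-2.  -1.1  7.4] open 19.4 gf 48.8 q [ 0.54  0.41  2.11  0.    0.63 -1.4 ]
[ {"x":-0,"y":-0,"z":-0.74,"ax":0,"ay":0,"az":0,"hand":10}, {"x":-0.01,"y":-0,"z":-1.48,"ax":0,"ay":0,"az":0,"hand":10}, {"x":-0.01,"y":-0,"z":-2.22,"ax":0,"ay":0,"az":0,"hand":10}, {"x":-0.28,"y":-0.61,"z":-2.22,"ax":0,"ay":0,"az":0.4,"hand":10}, {"x":-0.54,"y":-1.22,"z":-2.22,"ax":0,"ay":0,"az":0.81,"hand":10}, {"x":-0.81,"y":-1.83,"z":-2.22,"ax":0,"ay":0,"az":1.21,"hand":10}, {"x":-1.07,"y":-2.44,"z":-2.22,"ax":0,"ay":0,"az":1.61,"hand":10}, {"x":-1.34,"y":-3.05,"z":-2.22,"ax":0,"ay":0,"az":2.02,"hand":10} ]
[ {"x":-0.39,"y":-0.54,"z":-0,"ax":0,"ay":0,"az":0.4,"hand":10}, {"x":-0.77,"y":-1.08,"z":-0,"ax":0,"ay":0,"az":0.8,"hand":10} ]
```

{"method": "drive_tool", "body": {"plan": [{"x":0,"y":0,"z":-0.6,"ax":0,"ay":0,"az":0,"hand":10},{"x":0,"y":0,"z":-1.4,"ax":0,"ay":0,"az":0,"hand":10},{"x":0,"y":0,"z":-2.22,"ax":0,"ay":0,"az":0,"hand":10},{"x":-0.28,"y":-0.61,"z":-2.22,"ax":0,"ay":0,"az":0.4,"hand":10},{"x":-0.54,"y":-1.22,"z":-2.22,"ax":0,"ay":0,"az":0.81,"hand":10},{"x":-0.81,"y":-1.83,"z":-2.22,"ax":0,"ay":0,"az":1.21,"hand":10},{"x":-1.07,"y":-2.44,"z":-2.22,"ax":0,"ay":0,"az":1.61,"hand":10},{"x":-1.34,"y":-3.05,"z":-2.22,"ax":0,"ay":0,"az":2.02,"hand":10}]}}

```text
clock: 12.1
eef_pos: [519.0, 124.3, 149.3]
tcp_rot: [3.142, -0.0, -2.982]
contact_force: [0.2, 1.0, -1.6]
opening: 0.226
grasp_force: 49.4
```

{"method": "drive_tool", "body": {"plan": [{"x":-0.39,"y":-0.54,"z":0,"ax":0,"ay":0,"az":0.4,"hand":10},{"x":-0.77,"y":-1.08,"z":0,"ax":0,"ay":0,"az":0.8,"hand":10},{"x":-0.77,"y":-1.08,"z":0,"ax":0,"ay":0,"az":0.8,"hand":10},{"x":-0.77,"y":-1.08,"z":0.2,"ax":0,"ay":0,"az":0.8,"hand":10},{"x":-0.77,"y":-1.08,"z":0.4,"ax":0,"ay":0,"az":0.8,"hand":10},{"x":-0.77,"y":-1.08,"z":0.4,"ax":0,"ay":0,"az":0.8,"hand":10},{"x":-0.77,"y":-1.08,"z":0.4,"ax":0,"ay":0,"az":0.8,"hand":10}]}}

```text
clock: 12.8
eef_pos: [564.0, 78.9, 128.6]
tcp_rot: [-3.142, -0.002, -3.063]
contact_force: [0.2, -0.3, -1.5]
opening: 0.225
grasp_force: 49.5
```

```bash
python3 plan.py "565.5,78.5,93,3.2186,10,20,1"; python3 - <<'E'
from h2 import *
s=monitor.sense(); z=s["eef_pos"][2]-39+50; d=grab(); np.savez("last.npz",**d); p=(*s["eef_pos"][:2],s["tcp_rot"][2]%np.pi)
import h
print(p); print(fit("yellow",GRIP,p,z,d,cams=("scene",)),fit("chock",CHOCK,p,z,d,cams=("scene",)))
c=d["scene"][200:380,230:470]; cv2.imwrite("pics/c2.png",cv2.resize(c,None,fx=3,fy=3)[:,:,::-1])
E
```

```text
t 12.8 tcp [564.   78.9 128.6] yaw 3.22 tilt [-0.0001 -0.0016] F [ 0.2 -0.3 -1.5] open 19.2 gf 49.5 q [ 0.14  0.39  1.84  0.    0.91 -1.51]
[ {"x":-0.01,"y":-0,"z":0.36,"ax":0,"ay":0,"az":0.01,"hand":10}, {"x":-0.03,"y":-0.01,"z":0.71,"ax":0,"ay":0,"az":0.01,"hand":10}, {"x":-0.03,"y":-0.01,"z":0.71,"ax":0,"ay":0,"az":0.01,"hand":10} ]
(np.float64(564.0460944973898), np.float64(78.8813179344254), np.float64(0.07850633920909944))
(array([570.33212348,  72.2568478 ,   0.72785509]), np.float64(0.45753102739223034)) (array([5.59578683e+02, 7.47285351e+01, 8.77258604e-02]), np.float64(0.43208067493982094))
```

View pics/c2.png

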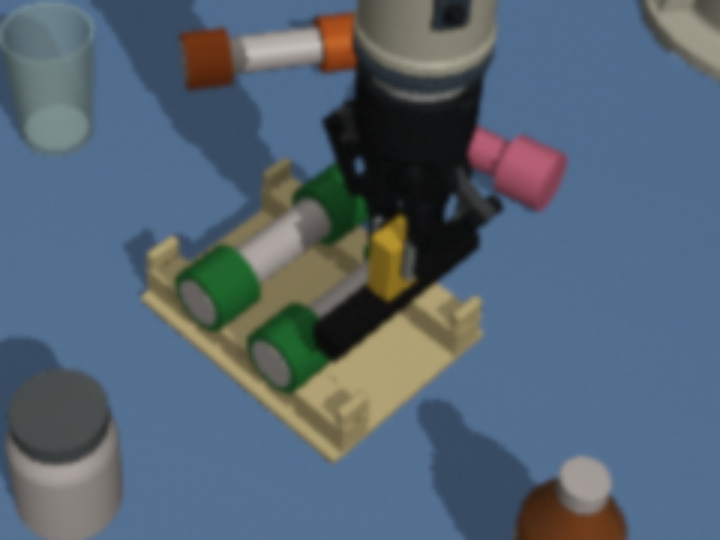

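The scene crop shows the chock held level and square to the tubes, above the pocket outside green A. The grip sits near crop pixel (390,260). Next I'll lower it in stages.

{"method": "drive_tool", "body": {"plan": [{"x":-0.02,"y":-0.01,"z":0.3,"ax":0,"ay":0,"az":0,"hand":10},{"x":-0.02,"y":-0.01,"z":0.6,"ax":0,"ay":0,"az":0,"hand":10},{"x":-0.02,"y":-0.01,"z":0.72,"ax":0,"ay":0,"az":0,"hand":10},{"x":-0.02,"y":-0.01,"z":0.72,"ax":0,"ay":0,"az":0,"hand":10},{"x":-0.02,"y":-0.01,"z":0.72,"ax":0,"ay":0,"az":0,"hand":10}]}}

```text
clock: 13.4
eef_pos: [566.0, 77.8, 92.9]
tcp_rot: [-3.142, -0.001, -3.064]
contact_force: [0.4, 0.1, -0.8]
opening: 0.224
grasp_force: 49.5
```

```bash
python3 plan.py "565.5,78.5,75,3.2186,10,5,1"
```

```text
t 13.4 tcp [566.   77.8  92.9] yaw 3.219 tilt [-0.     -0.0007] F [ 0.4  0.1 -0.8] open 19.1 gf 49.5 q [ 0.13  0.44  1.86  0.    0.84 -1.51]
[ {"x":0,"y":0,"z":0.09,"ax":0,"ay":0,"az":0,"hand":10}, {"x":0,"y":0.01,"z":0.18,"ax":0,"ay":0,"az":0,"hand":10}, {"x":0.01,"y":0.01,"z":0.27,"ax":0,"ay":0,"az":0,"hand":10}, {"x":0.01,"y":0.02,"z":0.36,"ax":0,"ay":0,"az":0,"hand":10}, {"x":0.01,"y":0.02,"z":0.36,"ax":0,"ay":0,"az":0,"hand":10} ]
```

{"method": "drive_tool", "body": {"plan": [{"x":0.01,"y":0.01,"z":0.09,"ax":0,"ay":0,"az":0,"hand":10},{"x":0.01,"y":0.01,"z":0.18,"ax":0,"ay":0,"az":0,"hand":10},{"x":0.01,"y":0.01,"z":0.27,"ax":0,"ay":0,"az":0,"hand":10},{"x":0.01,"y":0.01,"z":0.36,"ax":0,"ay":0,"az":0,"hand":10},{"x":0.01,"y":0.01,"z":0.36,"ax":0,"ay":0,"az":0,"hand":10}]}}

```text
clock: 13.9
eef_pos: [565.1, 78.2, 74.5]
tcp_rot: [-3.142, -0.001, -3.064]
contact_force: [-0.0, -0.6, -1.7]
opening: 0.225
grasp_force: 49.5
```

```bash
python3 plan.py "565.5,78.5,70.5,3.2186,10,2,1"
```

```text
t 13.9 tcp [565.1  78.2  74.5] yaw 3.219 tilt [-0.0001 -0.0012] F [-0.  -0.6 -1.7] open 19.2 gf 49.5 q [ 0.13  0.47  1.87 -0.    0.81 -1.51]
[ {"x":-0,"y":0,"z":0.03,"ax":0,"ay":0,"az":0,"hand":10}, {"x":-0.01,"y":0,"z":0.05,"ax":0,"ay":0,"az":0,"hand":10}, {"x":-0.01,"y":0.01,"z":0.08,"ax":0,"ay":0,"az":0,"hand":10}, {"x":-0.01,"y":0.01,"z":0.08,"ax":0,"ay":0,"az":0,"hand":10} ]
```

{"method": "drive_tool", "body": {"plan": [{"x":0,"y":0,"z":0.03,"ax":0,"ay":0,"az":0,"hand":10},{"x":0,"y":0,"z":0.05,"ax":0,"ay":0,"az":0,"hand":10},{"x":0,"y":0,"z":0.07,"ax":0,"ay":0,"az":0,"hand":10},{"x":0,"y":0,"z":0.07,"ax":0,"ay":0,"az":0,"hand":10}]}}

```text
clock: 14.3
eef_pos: [565.6, 78.3, 71.8]
tcp_rot: [-3.142, -0.0, -3.064]
contact_force: [-0.3, -0.1, -1.0]
opening: 0.226
grasp_force: 49.5
```

{"method": "drive_tool", "body": {"plan": [{"x":0,"y":0,"z":0.01,"ax":0,"ay":0,"az":0,"hand":10},{"x":0,"y":0,"z":0.03,"ax":0,"ay":0,"az":0,"hand":10},{"x":0,"y":0,"z":0.03,"ax":0,"ay":0,"az":0,"hand":10}]}}

```text
clock: 14.6
eef_pos: [565.7, 78.3, 70.9]
tcp_rot: [3.142, 0.0, -3.064]
contact_force: [-1.5, -1.0, 5.2]
opening: 0.226
grasp_force: 50.4
```

{"method": "drive_tool", "body": {"plan": [{"x":0,"y":0,"z":0,"ax":0,"ay":0,"az":0,"hand":24},{"x":0,"y":0,"z":0,"ax":0,"ay":0,"az":0,"hand":30},{"x":0,"y":0,"z":0,"ax":0,"ay":0,"az":0,"hand":36},{"x":0,"y":0,"z":0,"ax":0,"ay":0,"az":0,"hand":36},{"x":0,"y":0,"z":-0.3,"ax":0,"ay":0,"az":0,"hand":36},{"x":0,"y":0,"z":-0.8,"ax":0,"ay":0,"az":0,"hand":36},{"x":0,"y":0,"z":-1.3,"ax":0,"ay":0,"az":0,"hand":40},{"x":0,"y":0,"z":-1.7,"ax":0,"ay":0,"az":0,"hand":60}]}}

```text
clock: 15.4
eef_pos: [566.1, 78.4, 157.8]
tcp_rot: [3.141, 0.002, -3.064]
contact_force: [0.4, 0.4, -0.1]
opening: 0.621
grasp_force: 0.0
```

```bash
python3 plan.py "442.6,401.7,150,3.3396,60,44,2"  "442.6,401.7,39,3.3396,60,30,2"
```

```text
t 15.4 tcp [566.1  78.4 157.8] yaw 3.219 tilt [-0.0001  0.0016] F [ 0.4  0.4 -0.1] open 53.0 gf 0.0 q [ 0.13  0.35  1.82  0.    0.97 -1.51]
[ {"x":0.25,"y":0.83,"z":0.02,"ax":0,"ay":0,"az":-0.14,"hand":60}, {"x":0.49,"y":1.66,"z":0.04,"ax":0,"ay":0,"az":-0.29,"hand":60}, {"x":0.74,"y":2.49,"z":0.06,"ax":0,"ay":0,"az":-0.43,"hand":60}, {"x":0.98,"y":3.32,"z":0.08,"ax":0,"ay":0,"az":-0.58,"hand":60}, {"x":1.23,"y":4.15,"z":0.1,"ax":0,"ay":0,"az":-0.72,"hand":60}, {"x":1.47,"y":4.98,"z":0.12,"ax":0,"ay":0,"az":-0.87,"hand":60}, {"x":1.72,"y":5.81,"z":0.14,"ax":0,"ay":0,"az":-1.01,"hand":60}, {"x":1.96,"y":6.64,"z":0.16,"ax":0,"ay":0,"az":-1.15,"hand":60} ]
[ {"x":0,"y":-0,"z":-0,"ax":0,"ay":0,"az":-0,"hand":60}, {"x":0,"y":-0,"z":-0,"ax":0,"ay":0,"az":-0,"hand":60}, {"x":0,"y":-0,"z":0.55,"ax":0,"ay":0,"az":-0,"hand":60}, {"x":0,"y":-0,"z":1.11,"ax":0,"ay":0,"az":-0,"hand":60}, {"x":0,"y":-0,"z":1.66,"ax":0,"ay":0,"az":-0,"hand":60}, {"x":0,"y":-0,"z":2.22,"ax":0,"ay":0,"az":-0,"hand":60}, {"x":0,"y":-0,"z":2.22,"ax":0,"ay":0,"az":-0,"hand":60}, {"x":0,"y":-0,"z":2.22,"ax":0,"ay":0,"az":-0,"hand":60} ]
```

{"method": "drive_tool", "body": {"plan": [{"x":0.25,"y":0.83,"z":0,"ax":0,"ay":0,"az":-0.14,"hand":60},{"x":0.49,"y":1.66,"z":0,"ax":0,"ay":0,"az":-0.29,"hand":60},{"x":0.74,"y":2.49,"z":0,"ax":0,"ay":0,"az":-0.43,"hand":60},{"x":0.98,"y":3.32,"z":0,"ax":0,"ay":0,"az":-0.58,"hand":60},{"x":1.23,"y":4.15,"z":0,"ax":0,"ay":0,"az":-0.72,"hand":60},{"x":1.47,"y":4.98,"z":0,"ax":0,"ay":0,"az":-0.87,"hand":60},{"x":1.72,"y":5.81,"z":0,"ax":0,"ay":0,"az":-1.01,"hand":60},{"x":1.96,"y":6.64,"z":0,"ax":0,"ay":0,"az":-1.15,"hand":60}]}}

```text
clock: 16.2
eef_pos: [441.5, 403.4, 156.6]
tcp_rot: [3.141, 0.001, -2.943]
contact_force: [0.9, 0.5, 0.0]
opening: 0.698
grasp_force: 0.0
```

{"method": "drive_tool", "body": {"plan": [{"x":0,"y":0,"z":0,"ax":0,"ay":0,"az":0,"hand":60},{"x":0,"y":0,"z":0.4,"ax":0,"ay":0,"az":0,"hand":60},{"x":0,"y":0,"z":0.9,"ax":0,"ay":0,"az":0,"hand":60},{"x":0,"y":0,"z":1.3,"ax":0,"ay":0,"az":0,"hand":60},{"x":0,"y":0,"z":1.3,"ax":0,"ay":0,"az":0,"hand":60},{"x":0,"y":0,"z":1.3,"ax":0,"ay":0,"az":0,"hand":60}]}}

```text
clock: 16.8
eef_pos: [442.6, 401.4, 91.1]
tcp_rot: [-3.141, -0.0, -2.944]
contact_force: [0.4, 0.7, 0.2]
opening: 0.701
grasp_force: 0.0
```

```bash
python3 plan.py "442.6,401.7,39,3.3396,60,26,2"; cat > chk2.py <<'E'
from chk import *
def chock(p):
    for cams in(("scene",),("top",)):
        for k,pt in(("yellow",GRIP),("chock",CHOCK)):
            x,f=fit(k,pt,p,82,ims,cams=cams); print(k,cams,rel(x),round(f,3))
import sys
if __name__=="__main__":
    chock((565.5,78.5,.077))
    if len(sys.argv)>1: print("right"); chock((577.4,-75,.077))
E
python3 chk2.py
```

```text
t 16.8 tcp [442.6 401.4  91.1] yaw 3.339 tilt [-0.0001 -0.    ] F [0.4 0.7 0.2] open 59.8 gf 0.0 q [ 0.73  0.47  1.8  -0.    0.86 -1.03]
[ {"x":-0,"y":0,"z":0.35,"ax":0,"ay":0,"az":-0,"hand":60}, {"x":-0,"y":0,"z":0.69,"ax":0,"ay":0,"az":-0,"hand":60}, {"x":-0,"y":0.01,"z":1.04,"ax":0,"ay":0,"az":-0.01,"hand":60}, {"x":-0,"y":0.01,"z":1.04,"ax":0,"ay":0,"az":-0.01,"hand":60}, {"x":-0,"y":0.01,"z":1.04,"ax":0,"ay":0,"az":-0.01,"hand":60} ]
green ('scene', 'top') rack frame [ 9.0200e-01  3.7694e+01 -1.0000e-03] 0.763
green ('top',) rack frame [ 9.9000e-01  3.7701e+01 -1.0000e-03] 0.2
green ('scene',) rack frame [ 4.8700e-01  3.7504e+01 -5.0000e-03] 0.561
green ('scene', 'top') rack frame [ 8.6800e-01 -3.6782e+01 -2.0000e-03] 0.679
green ('top',) rack frame [ 1.0880e+00 -3.6575e+01 -4.0000e-03] 0.229
green ('scene',) rack frame [ 5.7700e-01 -3.6711e+01 -1.0000e-02] 0.448
yellow ('scene',) [-5.1000e-02  7.7379e+01  8.6000e-02] 0.094
chock ('scene',) [8.3600e-01 7.5036e+01 3.1000e-02] 0.164
yellow ('top',) [ 2.458 75.174  0.105] 0.285
chock ('top',) [2.5470e+00 7.5709e+01 1.1000e-02] 0.155
```

{"method": "drive_tool", "body": {"plan": [{"x":0,"y":0.01,"z":0.4,"ax":0,"ay":0,"az":0,"hand":60},{"x":0,"y":0.01,"z":0.8,"ax":0,"ay":0,"az":0,"hand":60},{"x":0,"y":0.01,"z":1.04,"ax":0,"ay":0,"az":0,"hand":60},{"x":0,"y":0.01,"z":1.04,"ax":0,"ay":0,"az":0,"hand":40},{"x":0,"y":0.01,"z":1.04,"ax":0,"ay":0,"az":0,"hand":10},{"x":0,"y":0.01,"z":1.04,"ax":0,"ay":0,"az":0,"hand":10},{"x":0,"y":0.01,"z":1.04,"ax":0,"ay":0,"az":0,"hand":10},{"x":0,"y":0.01,"z":1.04,"ax":0,"ay":0,"az":0,"hand":10}]}}

```text
clock: 17.7
eef_pos: [442.8, 402.8, 39.5]
tcp_rot: [3.141, 0.002, -2.944]
contact_force: [0.1, -1.0, 7.0]
opening: 0.229
grasp_force: 50.3
```

{"method": "drive_tool", "body": {"plan": [{"x":0,"y":0,"z":0,"ax":0,"ay":0,"az":0,"hand":10}]}}

```text
clock: 17.8
eef_pos: [442.8, 402.8, 39.5]
tcp_rot: [3.141, 0.002, -2.944]
contact_force: [-0.0, -0.2, 6.2]
opening: 0.231
grasp_force: 50.3
```

```bash
python3 plan.py "442.6,401.7,182,3.3396,10,42" "577.4,-75.0,180,3.2186,10,42,3" "577.4,-75.0,93,3.2186,10,25,3"
```

```text
t 17.8 tcp [442.8 402.8  39.5] yaw 3.339 tilt [-0.001   0.0017] F [-0.  -0.2  6.2] open 19.7 gf 50.3 q [ 0.74  0.55  1.82 -0.    0.77 -1.03]
[ {"x":0,"y":-0.01,"z":-0.71,"ax":0,"ay":0,"az":-0,"hand":10}, {"x":0,"y":-0.01,"z":-1.43,"ax":0,"ay":0,"az":-0,"hand":10}, {"x":0.01,"y":-0.02,"z":-2.14,"ax":0,"ay":0,"az":-0,"hand":10}, {"x":0.01,"y":-0.02,"z":-2.85,"ax":0,"ay":0,"az":-0,"hand":10}, {"x":-0.06,"y":-0.84,"z":-2.85,"ax":0,"ay":0,"az":0.09,"hand":10}, {"x":-0.12,"y":-1.67,"z":-2.84,"ax":0,"ay":0,"az":0.19,"hand":10}, {"x":-0.18,"y":-2.49,"z":-2.84,"ax":0,"ay":0,"az":0.29,"hand":10}, {"x":-0.25,"y":-3.31,"z":-2.84,"ax":0,"ay":0,"az":0.38,"hand":10} ]
[ {"x":-0.1,"y":-0.82,"z":0.01,"ax":0,"ay":0,"az":0.1,"hand":10}, {"x":-0.19,"y":-1.64,"z":0.01,"ax":0,"ay":0,"az":0.19,"hand":10}, {"x":-0.29,"y":-2.46,"z":0.01,"ax":0,"ay":0,"az":0.29,"hand":10}, {"x":-0.39,"y":-3.28,"z":0.02,"ax":0,"ay":0,"az":0.39,"hand":10}, {"x":-0.48,"y":-4.1,"z":0.02,"ax":0,"ay":0,"az":0.48,"hand":10}, {"x":-0.58,"y":-4.92,"z":0.02,"ax":0,"ay":0,"az":0.58,"hand":10}, {"x":-0.68,"y":-5.74,"z":0.03,"ax":0,"ay":0,"az":0.68,"hand":10}, {"x":-0.77,"y":-6.56,"z":0.03,"ax":0,"ay":0,"az":0.77,"hand":10} ]
[ {"x":-0,"y":-0,"z":-0,"ax":0,"ay":0,"az":0,"hand":10}, {"x":-0,"y":-0,"z":-0,"ax":0,"ay":0,"az":0,"hand":10}, {"x":-0,"y":-0,"z":-0,"ax":0,"ay":0,"az":0,"hand":10}, {"x":-0,"y":-0,"z":0.43,"ax":0,"ay":0,"az":0,"hand":10}, {"x":-0,"y":-0,"z":0.87,"ax":0,"ay":0,"az":0,"hand":10}, {"x":-0,"y":-0,"z":1.3,"ax":0,"ay":0,"az":0,"hand":10}, {"x":-0,"y":-0,"z":1.74,"ax":0,"ay":0,"az":0,"hand":10}, {"x":-0,"y":-0,"z":1.74,"ax":0,"ay":0,"az":0,"hand":10} ]
[ {"x":-0,"y":-0,"z":-0,"ax":0,"ay":0,"az":0,"hand":10}, {"x":-0,"y":-0,"z":-0,"ax":0,"ay":0,"az":0,"hand":10} ]
```

{"method": "drive_tool", "body": {"plan": [{"x":0,"y":0,"z":-0.6,"ax":0,"ay":0,"az":0,"hand":10},{"x":0,"y":0,"z":-1.4,"ax":0,"ay":0,"az":0,"hand":10},{"x":0,"y":0,"z":-2.14,"ax":0,"ay":0,"az":0,"hand":10},{"x":0,"y":0,"z":-2.85,"ax":0,"ay":0,"az":0,"hand":10},{"x":-0.06,"y":-0.84,"z":-2.85,"ax":0,"ay":0,"az":0.09,"hand":10},{"x":-0.12,"y":-1.67,"z":-2.85,"ax":0,"ay":0,"az":0.19,"hand":10},{"x":-0.18,"y":-2.49,"z":-2.85,"ax":0,"ay":0,"az":0.29,"hand":10},{"x":-0.25,"y":-3.31,"z":-2.85,"ax":0,"ay":0,"az":0.38,"hand":10}]}}

```text
clock: 18.6
eef_pos: [486.9, 240.9, 181.1]
tcp_rot: [3.142, 0.0, -2.984]
contact_force: [1.2, 0.6, -0.5]
opening: 0.224
grasp_force: 49.4
```

{"method": "drive_tool", "body": {"plan": [{"x":-0.1,"y":-0.82,"z":0,"ax":0,"ay":0,"az":0.1,"hand":10},{"x":-0.19,"y":-1.64,"z":0,"ax":0,"ay":0,"az":0.19,"hand":10},{"x":-0.29,"y":-2.46,"z":0,"ax":0,"ay":0,"az":0.29,"hand":10},{"x":-0.39,"y":-3.28,"z":0,"ax":0,"ay":0,"az":0.39,"hand":10},{"x":-0.48,"y":-4.1,"z":0,"ax":0,"ay":0,"az":0.48,"hand":10},{"x":-0.58,"y":-4.92,"z":0,"ax":0,"ay":0,"az":0.58,"hand":10},{"x":-0.68,"y":-5.74,"z":0,"ax":0,"ay":0,"az":0.68,"hand":10},{"x":-0.77,"y":-6.56,"z":0,"ax":0,"ay":0,"az":0.77,"hand":10}]}}

```text
clock: 19.4
eef_pos: [576.6, -77.2, 181.0]
tcp_rot: [3.142, 0.0, -3.065]
contact_force: [0.6, -0.1, -1.9]
opening: 0.227
grasp_force: 49.4
```

{"method": "drive_tool", "body": {"plan": [{"x":0,"y":0,"z":0,"ax":0,"ay":0,"az":0,"hand":10},{"x":0,"y":0,"z":0,"ax":0,"ay":0,"az":0,"hand":10},{"x":0,"y":0,"z":0.4,"ax":0,"ay":0,"az":0,"hand":10},{"x":0,"y":0,"z":0.8,"ax":0,"ay":0,"az":0,"hand":10},{"x":0,"y":0,"z":1.0,"ax":0,"ay":0,"az":0,"hand":10},{"x":0,"y":0,"z":1.0,"ax":0,"ay":0,"az":0,"hand":10},{"x":0,"y":0,"z":1.0,"ax":0,"ay":0,"az":0,"hand":10}]}}

```text
clock: 20.1
eef_pos: [576.6, -74.8, 131.2]
tcp_rot: [3.142, 0.0, -3.064]
contact_force: [0.2, 0.1, -2.2]
opening: 0.225
grasp_force: 49.6
```

```bash
python3 plan.py "577.4,-75.0,95,3.2186,10,20,2"
```

```text
t 20.1 tcp [576.6 -74.8 131.2] yaw 3.22 tilt [-0.0001  0.0001] F [ 0.2  0.1 -2.2] open 19.2 gf 49.6 q [-0.13  0.4   1.81  0.    0.93 -1.78]
[ {"x":-0.01,"y":-0,"z":0.36,"ax":0,"ay":0,"az":0,"hand":10}, {"x":-0.02,"y":-0,"z":0.72,"ax":0,"ay":0,"az":0.01,"hand":10}, {"x":-0.02,"y":-0,"z":0.72,"ax":0,"ay":0,"az":0.01,"hand":10}, {"x":-0.02,"y":-0,"z":0.72,"ax":0,"ay":0,"az":0.01,"hand":10} ]
```

{"method": "drive_tool", "body": {"plan": [{"x":-0.01,"y":0,"z":0.36,"ax":0,"ay":0,"az":0,"hand":10},{"x":-0.01,"y":0,"z":0.7,"ax":0,"ay":0,"az":0,"hand":10},{"x":-0.01,"y":0,"z":0.7,"ax":0,"ay":0,"az":0,"hand":10},{"x":-0.01,"y":0,"z":0.7,"ax":0,"ay":0,"az":0,"hand":10}]}}

```text
clock: 20.5
eef_pos: [577.4, -75.3, 96.7]
tcp_rot: [-3.141, 0.001, -3.064]
contact_force: [-0.3, 0.3, -0.8]
opening: 0.225
grasp_force: 49.6
```

```bash
python3 plan.py "577.4,-75.0,75,3.2186,10,20,2"
```

```text
t 20.5 tcp [577.4 -75.3  96.7] yaw 3.219 tilt [-0.0001  0.0006] F [-0.3  0.3 -0.8] open 19.2 gf 49.6 q [-0.13  0.45  1.83  0.    0.86 -1.78]
[ {"x":-0,"y":0,"z":0.22,"ax":0,"ay":0,"az":0,"hand":10}, {"x":-0,"y":0.01,"z":0.43,"ax":0,"ay":0,"az":0,"hand":10}, {"x":-0,"y":0.01,"z":0.43,"ax":0,"ay":0,"az":0,"hand":10}, {"x":-0,"y":0.01,"z":0.43,"ax":0,"ay":0,"az":0,"hand":10} ]
```

{"method": "drive_tool", "body": {"plan": [{"x":0,"y":0,"z":0.1,"ax":0,"ay":0,"az":0,"hand":10},{"x":0,"y":0,"z":0.2,"ax":0,"ay":0,"az":0,"hand":10},{"x":0,"y":0,"z":0.3,"ax":0,"ay":0,"az":0,"hand":10},{"x":0,"y":0,"z":0.38,"ax":0,"ay":0,"az":0,"hand":10},{"x":0,"y":0,"z":0.43,"ax":0,"ay":0,"az":0,"hand":10},{"x":0,"y":0,"z":0.43,"ax":0,"ay":0,"az":0,"hand":10}]}}

```text
clock: 21.1
eef_pos: [576.7, -75.4, 73.8]
tcp_rot: [3.141, -0.001, -3.064]
contact_force: [0.1, -0.6, -1.5]
opening: 0.232
grasp_force: 49.6
```

{"method": "drive_tool", "body": {"plan": [{"x":0,"y":0,"z":0.03,"ax":0,"ay":0,"az":0,"hand":10},{"x":0,"y":0,"z":0.04,"ax":0,"ay":0,"az":0,"hand":10},{"x":0,"y":0,"z":0.06,"ax":0,"ay":0,"az":0,"hand":10},{"x":0,"y":0,"z":0.06,"ax":0,"ay":0,"az":0,"hand":10}]}}

```text
clock: 21.5
eef_pos: [577.1, -75.5, 71.5]
tcp_rot: [-3.142, 0.0, -3.064]
contact_force: [-0.7, -0.4, 0.2]
opening: 0.227
grasp_force: 49.9
```

{"method": "drive_tool", "body": {"plan": [{"x":0,"y":0,"z":0.01,"ax":0,"ay":0,"az":0,"hand":10},{"x":0,"y":0,"z":0.02,"ax":0,"ay":0,"az":0,"hand":10},{"x":0,"y":0,"z":0.02,"ax":0,"ay":0,"az":0,"hand":10}]}}

```text
clock: 21.8
eef_pos: [577.1, -75.5, 71.5]
tcp_rot: [-3.141, 0.0, -3.064]
contact_force: [-5.2, 0.3, 12.8]
opening: 0.226
grasp_force: 51.7
```

Contact is at the expected seated height. I'll release and move to above the orange tube.

{"method": "drive_tool", "body": {"plan": [{"x":0,"y":0,"z":-0.01,"ax":0,"ay":0,"az":0,"hand":24},{"x":0,"y":0,"z":-0.01,"ax":0,"ay":0,"az":0,"hand":30},{"x":0,"y":0,"z":-0.01,"ax":0,"ay":0,"az":0,"hand":36},{"x":0,"y":0,"z":-0.01,"ax":0,"ay":0,"az":0,"hand":36},{"x":0,"y":0,"z":-0.3,"ax":0,"ay":0,"az":0,"hand":36},{"x":0,"y":0,"z":-0.8,"ax":0,"ay":0,"az":0,"hand":36},{"x":0,"y":0,"z":-1.3,"ax":0,"ay":0,"az":0,"hand":40},{"x":0,"y":0,"z":-1.7,"ax":0,"ay":0,"az":0,"hand":70}]}}

```text
clock: 22.6
eef_pos: [577.4, -75.5, 157.7]
tcp_rot: [-3.141, 0.001, -3.064]
contact_force: [0.1, -0.7, 0.1]
opening: 0.617
grasp_force: 0.0
```

```bash
python3 plan.py "416.5,-225.6,140,2.6446,84,44,2"
```

```text
t 22.6 tcp [577.4 -75.5 157.7] yaw 3.219 tilt [-0.0003  0.0014] F [ 0.1 -0.7  0.1] open 52.7 gf 0.0 q [-0.13  0.37  1.79 -0.    0.98 -1.78]
[ {"x":0.57,"y":-0.46,"z":0.06,"ax":0,"ay":0,"az":0.91,"hand":84}, {"x":1.15,"y":-0.91,"z":0.12,"ax":0,"ay":0,"az":1.83,"hand":84}, {"x":1.72,"y":-1.37,"z":0.18,"ax":0,"ay":0,"az":2.74,"hand":84}, {"x":2.29,"y":-1.83,"z":0.24,"ax":0,"ay":0,"az":3.66,"hand":84}, {"x":2.87,"y":-2.29,"z":0.29,"ax":0,"ay":0,"az":4.57,"hand":84}, {"x":3.44,"y":-2.74,"z":0.35,"ax":0,"ay":0,"az":5.48,"hand":84}, {"x":3.44,"y":-2.74,"z":0.35,"ax":0,"ay":0,"az":5.48,"hand":84}, {"x":3.44,"y":-2.74,"z":0.35,"ax":0,"ay":0,"az":5.48,"hand":84} ]
```

{"method": "drive_tool", "body": {"plan": [{"x":0.57,"y":-0.46,"z":0,"ax":0,"ay":0,"az":0.91,"hand":84},{"x":1.15,"y":-0.91,"z":0,"ax":0,"ay":0,"az":1.83,"hand":84},{"x":1.72,"y":-1.37,"z":0,"ax":0,"ay":0,"az":2.74,"hand":84},{"x":2.29,"y":-1.83,"z":0,"ax":0,"ay":0,"az":3.66,"hand":84},{"x":2.87,"y":-2.29,"z":0,"ax":0,"ay":0,"az":4.57,"hand":84},{"x":3.44,"y":-2.74,"z":0,"ax":0,"ay":0,"az":5.48,"hand":84},{"x":3.44,"y":-2.74,"z":0,"ax":0,"ay":0,"az":5.48,"hand":84},{"x":3.44,"y":-2.74,"z":0,"ax":0,"ay":0,"az":5.48,"hand":84}]}}

```text
clock: 23.4
eef_pos: [416.1, -225.9, 156.2]
tcp_rot: [3.141, 0.001, 2.644]
contact_force: [-0.0, 0.2, -0.2]
opening: 0.985
grasp_force: 0.0
```

```bash
python3 chk2.py 1; python3 plan.py "416.5,-225.6,60,2.6446,84,42" "416.5,-225.6,8.5,2.6446,84,15,2"
python3 -c "
import numpy as np,cv2
d=np.load('last.npz'); cv2.imwrite('pics/l3.png',np.hstack([cv2.resize(d['top'][160:280,210:370],(400,300)),cv2.resize(d['scene'][220:370,250:450],(400,300))])[:,:,::-1])"
```

```text
green ('scene', 'top') rack frame [ 9.0900e-01  3.7649e+01 -1.0000e-03] 0.77
green ('top',) rack frame [9.1700e-01 3.7739e+01 1.0000e-03] 0.202
green ('scene',) rack frame [ 4.7000e-01  3.7266e+01 -1.0000e-03] 0.566
green ('scene', 'top') rack frame [ 6.7700e-01 -3.6979e+01 -7.0000e-03] 0.674
green ('top',) rack frame [ 1.0310e+00 -3.6603e+01 -3.0000e-03] 0.234
green ('scene',) rack frame [ 7.2000e-02 -3.7941e+01 -1.0000e-02] 0.423
yellow ('scene',) [7.2000e-02 7.7532e+01 8.7000e-02] 0.095
chock ('scene',) [-9.4700e-01  7.4752e+01  2.1000e-02] 0.163
yellow ('top',) [ 1.783 75.487  0.111] 0.295
chock ('top',) [2.6310e+00 7.5764e+01 3.0000e-03] 0.164
right
yellow ('scene',) [  0.231 -76.056   0.12 ] 0.13
chock ('scene',) [ 1.3840e+00 -7.8287e+01  6.4000e-02] 0.275
yellow ('top',) [ 2.0660e+00 -7.8003e+01 -5.0000e-02] 0.095
chock ('top',) [ 2.8250e+00 -7.7884e+01 -2.0000e-03] 0.14
t 23.5 tcp [ 416.9 -225.2  155.9] yaw 2.646 tilt [-0.0002  0.0012] F [0.  0.2 0.2] open 84.4 gf 0.0 q [-0.5   0.21  2.02  0.    0.91 -1.57]
[ {"x":0,"y":-0,"z":0.64,"ax":0,"ay":0,"az":0,"hand":84}, {"x":0,"y":-0.01,"z":1.28,"ax":0,"ay":0,"az":0.01,"hand":84}, {"x":0,"y":-0.01,"z":1.92,"ax":0,"ay":0,"az":0.01,"hand":84}, {"x":0,"y":-0.01,"z":2.18,"ax":0,"ay":0,"az":0.01,"hand":84}, {"x":0,"y":-0.01,"z":2.43,"ax":0,"ay":0,"az":0.01,"hand":84}, {"x":0,"y":-0.01,"z":2.69,"ax":0,"ay":0,"az":0.01,"hand":84}, {"x":0,"y":-0.01,"z":2.95,"ax":0,"ay":0,"az":0.01,"hand":84}, {"x":0,"y":-0.01,"z":2.95,"ax":0,"ay":0,"az":0.01,"hand":84} ]
[ {"x":0,"y":-0,"z":-0,"ax":0,"ay":0,"az":0,"hand":84} ]
```

View pics/l3.png

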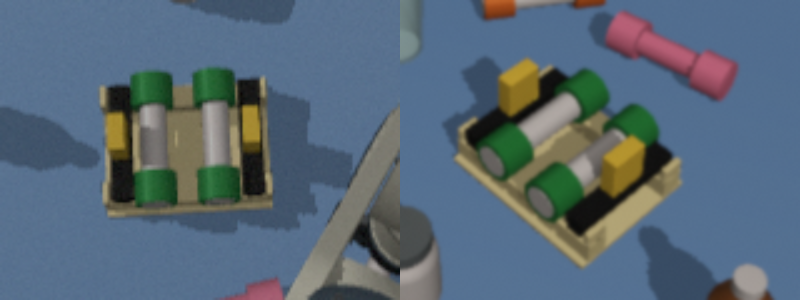

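Both views show the chocks down in their pockets outside the two green tubes, parallel and centred on the rack, with the grips at crop pixels (117,135) and (251,128). Next is the orange tube.

{"method": "drive_tool", "body": {"plan": [{"x":0,"y":0,"z":0.64,"ax":0,"ay":0,"az":0,"hand":84},{"x":0,"y":0,"z":1.28,"ax":0,"ay":0,"az":0,"hand":84},{"x":0,"y":0,"z":1.92,"ax":0,"ay":0,"az":0,"hand":84},{"x":0,"y":0,"z":2.3,"ax":0,"ay":0,"az":0,"hand":84},{"x":0,"y":0,"z":2.6,"ax":0,"ay":0,"az":0,"hand":84},{"x":0,"y":0,"z":2.85,"ax":0,"ay":0,"az":0,"hand":84},{"x":0,"y":0,"z":2.95,"ax":0,"ay":0,"az":0,"hand":84},{"x":0,"y":0,"z":2.95,"ax":0,"ay":0,"az":0,"hand":84}]}}

```text
clock: 24.3
eef_pos: [416.2, -224.9, 7.4]
tcp_rot: [3.142, -0.001, 2.646]
contact_force: [0.3, 0.2, -0.2]
opening: 0.985
grasp_force: 0.0
```

{"method": "drive_tool", "body": {"plan": [{"x":0,"y":0,"z":0,"ax":0,"ay":0,"az":0,"hand":84}]}}

```text
clock: 24.4
eef_pos: [416.6, -225.4, 8.2]
tcp_rot: [3.142, 0.001, 2.645]
contact_force: [-0.4, -1.1, 0.9]
opening: 0.978
grasp_force: 0.0
```

```bash
python3 plan.py "416.5,-225.6,9,2.6446,84,42"
```

```text
t 24.4 tcp [ 416.6 -225.4    8.2] yaw 2.645 tilt [-0.      0.0007] F [-0.4 -1.1  0.9] open 83.5 gf 0.0 q [-0.5   0.47  2.1   0.    0.56 -1.57]
[ {"x":-0,"y":-0.01,"z":-0.02,"ax":0,"ay":0,"az":0.01,"hand":84} ]
```

{"method": "drive_tool", "body": {"plan": [{"x":0,"y":0,"z":-0.03,"ax":0,"ay":0,"az":0,"hand":20},{"x":0,"y":0,"z":-0.03,"ax":0,"ay":0,"az":0,"hand":20},{"x":0,"y":0,"z":-0.03,"ax":0,"ay":0,"az":0,"hand":20},{"x":0,"y":0,"z":-0.03,"ax":0,"ay":0,"az":0,"hand":20},{"x":0,"y":0,"z":-0.03,"ax":0,"ay":0,"az":0,"hand":20},{"x":0,"y":0,"z":-0.03,"ax":0,"ay":0,"az":0,"hand":20},{"x":0,"y":0,"z":-0.03,"ax":0,"ay":0,"az":0,"hand":20}], "grip_force": 50}}

```text
clock: 25.1
eef_pos: [416.3, -225.4, 9.8]
tcp_rot: [3.141, 0.001, 2.645]
contact_force: [-1.0, 2.0, 7.4]
opening: 0.364
grasp_force: 48.8
```

```bash
python3 plan.py "416.6,-225.5,190,2.6446,20,42" "571.5,1.7,180,3.2186,20,34,3"
```

```text
t 25.1 tcp [ 416.3 -225.4    9.8] yaw 2.645 tilt [-0.0001  0.0006] F [-1.   2.   7.4] open 31.1 gf 48.8 q [-0.5   0.47  2.1   0.    0.57 -1.57]
[ {"x":-0,"y":0,"z":-0.72,"ax":0,"ay":0,"az":0,"hand":20}, {"x":-0,"y":0,"z":-1.44,"ax":0,"ay":0,"az":0,"hand":20}, {"x":-0,"y":0,"z":-2.16,"ax":0,"ay":0,"az":0,"hand":20}, {"x":-0,"y":0,"z":-2.88,"ax":0,"ay":0,"az":0,"hand":20}, {"x":-0.01,"y":0,"z":-3.6,"ax":0,"ay":0,"az":0,"hand":20}, {"x":-0.07,"y":0.61,"z":-3.58,"ax":0,"ay":0,"az":-0.61,"hand":20}, {"x":-0.13,"y":1.22,"z":-3.56,"ax":0,"ay":0,"az":-1.22,"hand":20}, {"x":-0.19,"y":1.82,"z":-3.54,"ax":0,"ay":0,"az":-1.83,"hand":20} ]
[ {"x":-0.18,"y":0.59,"z":0.03,"ax":0,"ay":0,"az":-0.6,"hand":20}, {"x":-0.36,"y":1.17,"z":0.05,"ax":0,"ay":0,"az":-1.21,"hand":20}, {"x":-0.53,"y":1.76,"z":0.07,"ax":0,"ay":0,"az":-1.82,"hand":20}, {"x":-0.71,"y":2.34,"z":0.09,"ax":0,"ay":0,"az":-2.43,"hand":20}, {"x":-0.89,"y":2.93,"z":0.11,"ax":0,"ay":0,"az":-3.04,"hand":20}, {"x":-1.06,"y":3.51,"z":0.14,"ax":0,"ay":0,"az":-3.65,"hand":20}, {"x":-1.06,"y":3.51,"z":0.14,"ax":0,"ay":0,"az":-3.65,"hand":20}, {"x":-1.06,"y":3.51,"z":0.14,"ax":0,"ay":0,"az":-3.65,"hand":20} ]
[ {"x":-0,"y":0,"z":-0,"ax":0,"ay":0,"az":0,"hand":20} ]
```

{"method": "drive_tool", "body": {"plan": [{"x":0,"y":0,"z":-0.5,"ax":0,"ay":0,"az":0,"hand":20},{"x":0,"y":0,"z":-1.3,"ax":0,"ay":0,"az":0,"hand":20},{"x":0,"y":0,"z":-2.1,"ax":0,"ay":0,"az":0,"hand":20},{"x":0,"y":0,"z":-2.88,"ax":0,"ay":0,"az":0,"hand":20},{"x":0,"y":0,"z":-3.6,"ax":0,"ay":0,"az":0,"hand":20},{"x":-0.07,"y":0.61,"z":-3.58,"ax":0,"ay":0,"az":-0.61,"hand":20},{"x":-0.13,"y":1.22,"z":-3.56,"ax":0,"ay":0,"az":-1.22,"hand":20},{"x":-0.19,"y":1.82,"z":-3.54,"ax":0,"ay":0,"az":-1.83,"hand":20}]}}

```text
clock: 25.9
eef_pos: [468.0, -149.0, 186.6]
tcp_rot: [3.142, 0.001, 2.838]
contact_force: [0.3, 0.3, -1.1]
opening: 0.358
grasp_force: 50.5
```

{"method": "drive_tool", "body": {"plan": [{"x":-0.18,"y":0.59,"z":0.03,"ax":0,"ay":0,"az":-0.6,"hand":20},{"x":-0.36,"y":1.17,"z":0.05,"ax":0,"ay":0,"az":-1.21,"hand":20},{"x":-0.53,"y":1.76,"z":0.07,"ax":0,"ay":0,"az":-1.82,"hand":20},{"x":-0.71,"y":2.34,"z":0.09,"ax":0,"ay":0,"az":-2.43,"hand":20},{"x":-0.89,"y":2.93,"z":0.11,"ax":0,"ay":0,"az":-3.04,"hand":20},{"x":-1.06,"y":3.51,"z":0.14,"ax":0,"ay":0,"az":-3.65,"hand":20},{"x":-1.06,"y":3.51,"z":0.14,"ax":0,"ay":0,"az":-3.65,"hand":20},{"x":-1.06,"y":3.51,"z":0.14,"ax":0,"ay":0,"az":-3.65,"hand":20}]}}

```text
clock: 26.7
eef_pos: [570.5, 2.0, 178.8]
tcp_rot: [-3.142, -0.001, -3.064]
contact_force: [0.1, 0.7, -1.3]
opening: 0.355
grasp_force: 50.4
```

{"method": "drive_tool", "body": {"plan": [{"x":0,"y":0,"z":0.4,"ax":0,"ay":0,"az":0,"hand":20},{"x":0,"y":0,"z":0.8,"ax":0,"ay":0,"az":0,"hand":20},{"x":0,"y":0,"z":1.2,"ax":0,"ay":0,"az":0,"hand":20},{"x":0,"y":0,"z":1.5,"ax":0,"ay":0,"az":0,"hand":20},{"x":0,"y":0,"z":1.5,"ax":0,"ay":0,"az":0,"hand":20},{"x":0,"y":0,"z":1.5,"ax":0,"ay":0,"az":0,"hand":20}]}}

```text
clock: 27.3
eef_pos: [570.9, 1.2, 104.5]
tcp_rot: [-3.142, -0.0, -3.065]
contact_force: [0.4, -0.4, -1.8]
opening: 0.362
grasp_force: 50.4
```

```bash
python3 plan.py "571.5,1.8,76,3.2186,20,10,3"
```

```text
t 27.3 tcp [570.9   1.2 104.5] yaw 3.218 tilt [-0.     -0.0004] F [ 0.4 -0.4 -1.8] open 30.9 gf 50.4 q [-0.    0.42  1.85 -0.    0.87 -1.65]
[ {"x":-0,"y":0,"z":0.19,"ax":0,"ay":0,"az":-0,"hand":20}, {"x":-0.01,"y":0.01,"z":0.38,"ax":0,"ay":0,"az":-0,"hand":20}, {"x":-0.01,"y":0.01,"z":0.57,"ax":0,"ay":0,"az":-0.01,"hand":20}, {"x":-0.01,"y":0.01,"z":0.57,"ax":0,"ay":0,"az":-0.01,"hand":20}, {"x":-0.01,"y":0.01,"z":0.57,"ax":0,"ay":0,"az":-0.01,"hand":20}, {"x":-0.01,"y":0.01,"z":0.57,"ax":0,"ay":0,"az":-0.01,"hand":20} ]
```

{"method": "drive_tool", "body": {"plan": [{"x":-0.01,"y":0.01,"z":0.2,"ax":0,"ay":0,"az":0,"hand":20},{"x":-0.01,"y":0.01,"z":0.4,"ax":0,"ay":0,"az":0,"hand":20},{"x":-0.01,"y":0.01,"z":0.52,"ax":0,"ay":0,"az":0,"hand":20},{"x":-0.01,"y":0.01,"z":0.57,"ax":0,"ay":0,"az":0,"hand":20},{"x":-0.01,"y":0.01,"z":0.57,"ax":0,"ay":0,"az":0,"hand":20}]}}

```text
clock: 27.8
eef_pos: [571.2, 2.3, 75.3]
tcp_rot: [3.142, -0.001, -3.064]
contact_force: [-0.9, -0.1, -1.4]
opening: 0.355
grasp_force: 50.4
```

```bash
python3 plan.py "571.5,1.8,71,3.2186,20,2,2"
```

```text
t 27.8 tcp [571.2   2.3  75.3] yaw 3.219 tilt [-0.     -0.0009] F [-0.9 -0.1 -1.4] open 30.3 gf 50.4 q [ 0.    0.46  1.87 -0.    0.81 -1.65]
[ {"x":-0,"y":-0,"z":0.03,"ax":0,"ay":0,"az":0,"hand":20}, {"x":-0,"y":-0.01,"z":0.06,"ax":0,"ay":0,"az":0,"hand":20}, {"x":-0.01,"y":-0.01,"z":0.09,"ax":0,"ay":0,"az":0,"hand":20}, {"x":-0.01,"y":-0.01,"z":0.09,"ax":0,"ay":0,"az":0,"hand":20}, {"x":-0.01,"y":-0.01,"z":0.09,"ax":0,"ay":0,"az":0,"hand":20} ]
```

{"method": "drive_tool", "body": {"plan": [{"x":0,"y":-0.01,"z":0.03,"ax":0,"ay":0,"az":0,"hand":20},{"x":0,"y":-0.01,"z":0.05,"ax":0,"ay":0,"az":0,"hand":20},{"x":0,"y":-0.01,"z":0.07,"ax":0,"ay":0,"az":0,"hand":20},{"x":0,"y":-0.01,"z":0.08,"ax":0,"ay":0,"az":0,"hand":20},{"x":0,"y":-0.01,"z":0.08,"ax":0,"ay":0,"az":0,"hand":20}]}}

```text
clock: 28.3
eef_pos: [571.5, 1.7, 71.8]
tcp_rot: [3.142, 0.0, -3.064]
contact_force: [0.6, 0.8, -2.3]
opening: 0.358
grasp_force: 50.4
```

{"method": "drive_tool", "body": {"plan": [{"x":0,"y":0,"z":0.01,"ax":0,"ay":0,"az":0,"hand":20},{"x":0,"y":0,"z":0.02,"ax":0,"ay":0,"az":0,"hand":20},{"x":0,"y":0,"z":0.02,"ax":0,"ay":0,"az":0,"hand":20}]}}

```text
clock: 28.6
eef_pos: [571.8, 2.1, 71.3]
tcp_rot: [3.141, 0.001, -3.065]
contact_force: [-1.8, 3.2, 4.3]
opening: 0.356
grasp_force: 51.3
```

{"method": "drive_tool", "body": {"plan": [{"x":0,"y":0,"z":0.01,"ax":0,"ay":0,"az":0,"hand":20},{"x":0,"y":0,"z":0.01,"ax":0,"ay":0,"az":0,"hand":20}]}}

```text
clock: 28.8
eef_pos: [571.8, 2.3, 71.1]
tcp_rot: [3.141, 0.001, -3.065]
contact_force: [-2.6, 4.3, 7.5]
opening: 0.355
grasp_force: 51.6
```

{"method": "drive_tool", "body": {"plan": [{"x":0,"y":0.01,"z":0,"ax":0,"ay":0,"az":0,"hand":20},{"x":0,"y":0.02,"z":0,"ax":0,"ay":0,"az":0,"hand":20},{"x":0,"y":0.02,"z":0.01,"ax":0,"ay":0,"az":0,"hand":20}]}}

```text
clock: 29.1
eef_pos: [571.9, 2.4, 70.9]
tcp_rot: [-3.141, 0.001, -3.064]
contact_force: [-5.4, -2.1, 17.6]
opening: 0.354
grasp_force: 52.1
```

{"method": "drive_tool", "body": {"plan": [{"x":0,"y":0,"z":-0.02,"ax":0,"ay":0,"az":0,"hand":31},{"x":0,"y":0,"z":-0.02,"ax":0,"ay":0,"az":0,"hand":34},{"x":0,"y":0,"z":-0.02,"ax":0,"ay":0,"az":0,"hand":38},{"x":0,"y":0,"z":-0.02,"ax":0,"ay":0,"az":0,"hand":44},{"x":0,"y":0,"z":-0.02,"ax":0,"ay":0,"az":0,"hand":48},{"x":0,"y":0,"z":-0.02,"ax":0,"ay":0,"az":0,"hand":48}]}}

```text
clock: 29.7
eef_pos: [571.4, 2.7, 70.7]
tcp_rot: [-3.142, -0.0, -3.064]
contact_force: [-0.8, -0.0, -0.7]
opening: 0.568
grasp_force: 0.0
```

{"method": "drive_tool", "body": {"plan": [{"x":0,"y":0,"z":-0.2,"ax":0,"ay":0,"az":0,"hand":48},{"x":0,"y":0,"z":-0.5,"ax":0,"ay":0,"az":0,"hand":48},{"x":0,"y":0,"z":-1.0,"ax":0,"ay":0,"az":0,"hand":48},{"x":0,"y":0,"z":-1.7,"ax":0,"ay":0,"az":0,"hand":48},{"x":0,"y":0,"z":-2.5,"ax":0,"ay":0,"az":0,"hand":48},{"x":0.9,"y":0,"z":-2.7,"ax":0,"ay":0,"az":0,"hand":48},{"x":1.8,"y":0,"z":-2.7,"ax":0,"ay":0,"az":0,"hand":48},{"x":2.7,"y":0,"z":-2.7,"ax":0,"ay":0,"az":0,"hand":48}]}}

```text
clock: 30.5
eef_pos: [435.8, -7.8, 207.4]
tcp_rot: [-3.141, 0.002, -3.064]
contact_force: [0.4, 0.5, -0.2]
opening: 0.56
grasp_force: 0.0
```

{"method": "drive_tool", "body": {"plan": [{"x":0.5,"y":0.7,"z":0,"ax":0,"ay":0,"az":0,"hand":48},{"x":0.9,"y":1.5,"z":0,"ax":0,"ay":0,"az":0,"hand":48},{"x":1.1,"y":2.4,"z":0,"ax":0,"ay":0,"az":0,"hand":48},{"x":1.1,"y":3.3,"z":0,"ax":0,"ay":0,"az":0,"hand":48},{"x":1.1,"y":4.2,"z":0,"ax":0,"ay":0,"az":0,"hand":48},{"x":1.1,"y":5.1,"z":0,"ax":0,"ay":0,"az":0,"hand":48},{"x":1.1,"y":5.1,"z":0,"ax":0,"ay":0,"az":0,"hand":48}]}}

```text
clock: 31.2
eef_pos: [362.5, 247.1, 207.5]
tcp_rot: [3.139, 0.003, -3.06]
contact_force: [-0.0, 0.0, -0.4]
opening: 0.565
grasp_force: 0.0
```

```bash
python3 - <<'E'
from chk2 import *
both("orange",(571,1.7,.077),86)
chock((565.5,78.5,.077)); print("R"); chock((577.4,-75,.077))
d=ims; cv2.imwrite('pics/l4.png',np.hstack([cv2.resize(d['top'][130:310,170:430],(400,277)),cv2.resize(d['scene'][200:408,220:520],(400,277))])[:,:,::-1])
E
```

```text
green ('scene', 'top') rack frame [ 9.8000e-01  3.8299e+01 -7.0000e-03] 0.909
green ('top',) rack frame [1.0210e+00 3.8532e+01 1.0000e-03] 0.533
green ('scene',) rack frame [ 7.6300e-01  3.7601e+01 -9.0000e-03] 0.369
green ('scene', 'top') rack frame [ 9.3700e-01 -3.9377e+01  5.0000e-03] 1.842
green ('top',) rack frame [ 1.028e+00 -3.880e+01  2.000e-03] 0.434
green ('scene',) rack frame [ 7.5700e-01 -3.9778e+01  1.2000e-02] 1.401
orange ('scene', 'top') rack frame [ 0.842  0.029 -0.001] 0.248
orange ('top',) rack frame [ 1.257  0.188 -0.   ] 0.109
orange ('scene',) rack frame [ 0.201 -0.488 -0.003] 0.131
yellow ('scene',) [6.0000e-03 7.7494e+01 8.3000e-02] 0.105
chock ('scene',) [-1.248e+00  7.487e+01  2.600e-02] 0.169
yellow ('top',) [ 1.994 75.697  0.12 ] 0.302
chock ('top',) [1.0210e+00 7.5755e+01 4.0000e-03] 0.164
R
yellow ('scene',) [  0.321 -75.959   0.12 ] 0.137
chock ('scene',) [ 3.5600e-01 -7.8502e+01  5.4000e-02] 0.285
yellow ('top',) [ 1.975e+00 -7.808e+01 -6.200e-02] 0.075
chock ('top',) [ 2.1050e+00 -7.7865e+01 -3.0000e-03] 0.133
```

View pics/l4.png

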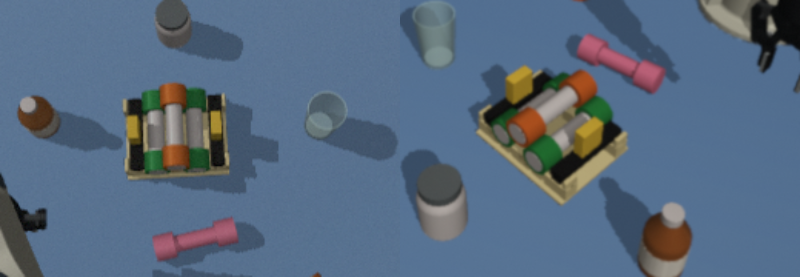

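The last pictures show the orange tube in the valley, centred at about (0.8, 0.0) mm in the rack frame at 86 mm height. Both chocks are seated and the bottle, jar and beaker are undisturbed. The arm is clear, so I'm handing in.

```bash
python3 -c "
from rig import r
print(r.sign_off())"
```

```text
the job is handed in; nothing more can be done
None
```

I finished the job in the order asked and handed it in at about 31 s: green B in the right cradle, a chock down in each outer pocket, then the orange tube lowered into the valley about 1 mm off centre by camera, with the bottle, jar and beaker untouched.

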